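Change over the plaques on the drying mat

TASK

Turn the drying mat's isolator off; then slide every dry violet plaque off the drying mat and wholly onto the cork mat; then slide every cream plaque onto the drying mat until you feel it come fully home, flush against the aluminium fence, and leave it there; only when all are in place turn the isolator back on. The plaques must be slid flat along the bench, not lifted, and the jars, pots, cup and glue bottle must be left standing where they are.

Things in the scene. Friction and masses are not known exactly. Their poses are not given: they have to be found in the camera images.
- dryer: thin black heated drying mat with copper-coloured lines, 160 mm (its x) by 310 mm (its y), 1 mm thick and let in so that things slide onto it without a step; origin at its centre on the bench; its x axis points (roughly away from the robot) towards the fence
- fence_face (a point): middle of the straight front face of the aluminium fence that lies across the far part of the drying mat, 7 mm above the bench. The fence is fixed, 310 mm long (along its y), 16 mm high, 14 mm thick; its x axis points away from the robot, into the fence; plaques rest against this face from the -x side. How far back on the mat the fence is set varies (its face is 55 to 75 mm beyond the mat's centre)
- cork: thin cork mat to the left or right of the drying mat, 210 mm (its x) by 120 mm (its y), let in without a step; origin at its centre on the bench
- handle (a joint): angle of the isolator's red rotary handle: 0 = ON (white pointer end at the green dot), 1.57 = OFF (white pointer end at the red dot). It grows anticlockwise seen from above, about the vertical axis, and has a stop at each end. It is sprung over its centre (0.785): it needs about 0.1 N m to leave an end, and past the middle snaps to the other end by itself
- handle_grip (a point): on the axis of the isolator's handle, 73 mm above the bench, where to pinch its red bar. The bar is 56 mm long (along this point's y), 14 mm wide (its x) and 30 mm tall, its top 85 mm above the bench; the white pointer is at its +y end. It turns with the handle. It sits on a grey box 100 by 100 by 45 mm with a yellow plate
- new0_mid (a point): centre of a cream square plaque with a yellow flower on top, still to be dried; 46 by 46 by 14 mm, about 70 g (50 to 100 g), origin half-way up (7 mm above the bench when lying flat), x and y along its edges, z up. May be absent
- new1_mid (a point): centre of a cream square plaque with a yellow flower on top, still to be dried; 46 by 46 by 14 mm, about 70 g (50 to 100 g), origin half-way up (7 mm above the bench when lying flat), x and y along its edges, z up. May be absent
- new2_mid (a point): centre of a cream square plaque with a yellow flower on top, still to be dried; 46 by 46 by 14 mm, about 70 g (50 to 100 g), origin half-way up (7 mm above the bench when lying flat), x and y along its edges, z up. May be absent
- new3_mid (a point): centre of a cream square plaque with a yellow flower on top, still to be dried; 46 by 46 by 14 mm, about 70 g (50 to 100 g), origin half-way up (7 mm above the bench when lying flat), x and y along its edges, z up. May be absent
- done0_mid (a point): centre of a violet square plaque with a blue flower and white dots on top, already dry; 46 by 46 by 14 mm, about 70 g (50 to 100 g), origin half-way up (7 mm above the bench when lying flat), x and y along its edges, z up. May be absent
- done1_mid (a point): centre of a violet square plaque with a blue flower and white dots on top, already dry; 46 by 46 by 14 mm, about 70 g (50 to 100 g), origin half-way up (7 mm above the bench when lying flat), x and y along its edges, z up. May be absent
- done2_mid (a point): centre of a violet square plaque with a blue flower and white dots on top, already dry; 46 by 46 by 14 mm, about 70 g (50 to 100 g), origin half-way up (7 mm above the bench when lying flat), x and y along its edges, z up. May be absent
- jar: bystander: lilac jar, 84 mm across, 170 mm tall, standing; origin at the centre of its underside
- glue: bystander: white glue bottle with red label, 68 mm across, 160 mm tall, standing; origin at the centre of its underside
- waterpot: bystander: blue water cup, 72 mm across, 80 mm tall, standing; origin at the centre of its underside
- pot_blue: bystander: small paint pot with blue lid, 40 mm across, 40 mm tall, standing; origin at the centre of its underside
- pot_yellow: bystander: small paint pot with yellow lid, 40 mm across, 40 mm tall, standing; origin at the centre of its underside
Mind the look-alikes: they are no part of the job. Leave any orange, pink or turquoise look-alike of the part that bears handle alone.

How it is judged (in metres and radians):
On the way, in this order (a step that is already met when the one before it is completed fails the run):
1. the isolator is turned off (value of joint handle above 1.37 rad), for 0.2 s.
2. with the isolator off, every violet plaque lies on the cork mat (value of joint handle above 1.37 rad and x of done0_mid in the frame of cork between -0.085 and 0.085 m and y of done0_mid in the frame of cork between -0.04 and 0.04 m and height (world z) of each of done0_mid, done1_mid, done2_mid below 0.011 m and linear speed of each of done0, done1, done2 below 0.02 m/s and x of done1_mid in the frame of cork between -0.085 and 0.085 m and y of done1_mid in the frame of cork between -0.04 and 0.04 m and x of done2_mid in the frame of cork between -0.085 and 0.085 m and y of done2_mid in the frame of cork between -0.04 and 0.04 m), for 0.2 s.
3. with the isolator off, every cream plaque lies on the drying mat flush against the fence (value of joint handle above 1.37 rad and x of new0_mid in the frame of fence_face between -0.0255 and 0 m and y of new0_mid in the frame of fence_face between -0.135 and 0.135 m and height (world z) of each of new0_mid, new1_mid, new2_mid, new3_mid below 0.011 m and linear speed of each of new0, new1, new2, new3 below 0.02 m/s and x of new1_mid in the frame of fence_face between -0.0255 and 0 m and y of new1_mid in the frame of fence_face between -0.135 and 0.135 m and x of new2_mid in the frame of fence_face between -0.0255 and 0 m and y of new2_mid in the frame of fence_face between -0.135 and 0.135 m and x of new3_mid in the frame of fence_face between -0.0255 and 0 m and y of new3_mid in the frame of fence_face between -0.135 and 0.135 m), for 0.2 s.
4. the isolator is turned back on (value of joint handle below 0.2 rad), for 0.2 s.
At the end, for the whole second after the job is handed in: Isolator on; every cream plaque flat, at rest, flush against the fence within 2.5 mm and within 135 mm of its middle; every violet plaque flat, at rest on the cork mat, its centre within 85 mm (cork x) and 40 mm (cork y) of the mat's centre (value of joint handle below 0.2 rad and x of new0_mid in the frame of fence_face between -0.0255 and 0 m and y of new0_mid in the frame of fence_face between -0.135 and 0.135 m and height (world z) of each of new0_mid, new1_mid, new2_mid, new3_mid, done0_mid, done1_mid, done2_mid below 0.011 m and linear speed of each of new0, new1, new2, new3, done0, done1, done2 below 0.02 m/s and x of new1_mid in the frame of fence_face between -0.0255 and 0 m and y of new1_mid in the frame of fence_face between -0.135 and 0.135 m and x of new2_mid in the frame of fence_face between -0.0255 and 0 m and y of new2_mid in the frame of fence_face between -0.135 and 0.135 m and x of new3_mid in the frame of fence_face between -0.0255 and 0 m and y of new3_mid in the frame of fence_face between -0.135 and 0.135 m and x of done0_mid in the frame of cork between -0.085 and 0.085 m and y of done0_mid in the frame of cork between -0.04 and 0.04 m and x of done1_mid in the frame of cork between -0.085 and 0.085 m and y of done1_mid in the frame of cork between -0.04 and 0.04 m and x of done2_mid in the frame of cork between -0.085 and 0.085 m and y of done2_mid in the frame of cork between -0.04 and 0.04 m); the robot touches nothing.
It fails at once if a plaque is lifted more than 20 mm off the bench (height (world z) of any of new0_mid, new1_mid, new2_mid, new3_mid, done0_mid, done1_mid, done2_mid above 0.027 m).
It fails at once if a jar, pot, cup or bottle is shifted more than 40 mm or knocked over (distance of any of jar, glue, waterpot, pot_blue, pot_yellow from where it was at the start of the episode above 0.04 m or angle between any of jar, glue, waterpot, pot_blue, pot_yellow's own z axis and vertical above 0.5 rad).
Of done0, done1, done2 only 2 to 3 are there at a start; the rules pass over those that are not, and their reading is None.
Of new0, new1, new2, new3 only 3 to 4 are there at a start; the rules pass over those that are not, and their reading is None.
At some moment in a run one of new0, new1, new2, new3, done0, done1, done2 may be knocked a few centimetres aside while the robot is not near it.
Once in a run the grip may slacken for a moment while it holds something.
It also fails if it takes over 210 s, if anything falls off the work surface, if the arm or the gripper's body presses on something with over 40 N, if the wrist force passes 120 N, or if a joint passes its speed limit or range.

ROBOT

A 6-joint arm with a two-finger parallel gripper is mounted at the origin on the work surface. World frame = base frame: x ahead of the robot, y to its left, z up, the work surface at z = 0. Lengths are in m, angles in degrees, forces in N, time in s.
With the tool pointing down it reaches from about 0.25 to 0.725 m from the base axis. Payload 4 kg.
Tool frame: the origin (TCP) lies midway between the tips of the shut fingers; the grasp point (between the pads) lies 19 mm behind it (manip.grip_point_offset is the distance from the TCP to the grasp point, in m); z points along the fingers, y is the line along which they close (so a half turn about z gives the same grasp; the last joint's range is limited). The gripper opens to 85 mm and grips with 20 to 120 N. Pads are 22 mm wide; open, the fingers measure 114 mm over their backs; the gripper's body (76 mm by 85 mm) begins 54 mm behind the grasp point. The pads swing forward as they close: fully open they stand 13 mm farther back than shut.
Start: joints at [66.406, 13.785, 0.286, 76.501, 0, 90], TCP at [0.2, 0.458, 0.231] pointing down, gripper open.
Joint ranges: [-155.79, 155.79], [-60.16, 107.12], [-62.33, 73.08], [-114, 123.19], [-81.49, 82.49], [-180, 180]. Speed limits (degrees/s): [159.86, 159.86, 180, 180, 180, 180].

INTERFACE

Orientations are given as a 3x3 rotation matrix whose columns are the frame's x, y, z axes.
In Python, from plant import monitor, cams, hand_in, manip gives the robot as it stands.
- The arm moves only by the tool servo_tool, never from a script. Its argument "rows" is a list of rows, each an object with "rot": the turn, a rotation vector about the tool's x, y, z in degrees, a list of three; "translation": the shift along the tool's x, y, z in mm, a list of three; "grip": the finger opening in mm, from 0 to 85.4. In form: [{"rot": [ax, ay, az], "translation": [tx, ty, tz], "grip": grip}, ...]. A call has 1 to 12 rows; each row shifts and turns the commanded pose from where the row before left it, along the tool's axes as they then stand; what a row does not reach is not made up. A row lasts 1/10 s, in which the tool goes at most 50 mm and 8.59 degrees, less where a joint would pass 70% of its speed; a pose out of reach is approached as far as the arm can. A call is refused whole if a number of a shift passes 50 or a number of a turn 8.59, either way. A call with a gripper value outside its range is refused whole. The fingers move at their own pace and stop on an object; "grip_force" is the grip in N (left out, the last holds). Time passes only in rows, so rows that do not move let the fingers close. It gives the time, the measured TCP pose, the force, the opening and the grip force at its end, in the units of the state.
- monitor.sense(): the state, without advancing time (a new reading comes with each control period).
- cams.snapshot(name): name is "side" or "top" or "wrist"; returns a dict with "frame" (420x560x3 uint8, red, green, blue), "fx", "fy", "cx", "cy" (pixels), "world_to_cam" (4x4, takes a point from world to camera coordinates); the wrist camera has in their place "mount" (4x4, takes a point from camera to tool coordinates, whose origin is the TCP and whose axes are the flange's). Camera axes: x right, y up, looking along -z (the intrinsics and any distortion apply to the point x, -y, -z); pixel columns grow to the right and rows downward; lengths in m; the calibration is good to about 2 mm. A picture is of the moment at which its call begins: read the wrist's pose just before it. There is no depth.
- hand_in(): hands the job in; it is judged then, once.
Trained networks look in the newest picture that a camera, given by its name, has taken for a name from the list of things; names that differ only in an ending like _2 or _b are one class to them, and where a whole thing is asked for, a point or a joint stands for the part that bears it (a point fixed in the world has none). Each returns a list of dicts, best first, with "conf" (0 to 1); they miss things now and then, are a little off and sometimes report something else, mostly with a low value. They report only what shows in the picture. A call takes as long as a camera call. They do not tell look-alikes from the thing itself.
- cams.silhouettes(camera, name): "pixels" (420x560 bool, what is visible of it) and "centre" ([column, row] in pixels, amid what is visible of it).
The state is a dict: "time": time; "qpos": joint angles; "qd": joint speeds; "joint_efforts": joint torques, N m; "eef_pos": TCP position; "tcp_rot": TCP orientation; "contact_force": force on the tool from outside, world axes, zero at the start; "moment": the same for the moment, N m; "width": finger opening in m; "finger_force": force on a finger pad.
Only numpy, scipy, OpenCV 4.12 (cv2) and the standard library are available. Lean on these libraries where they do the work, as an engineer would, in place of code of your own. Each camera call takes 0.05 s, during which the arm holds its last target. There are 200 camera calls.

## Working session

There is one attempt and no reset: what is moved stays moved. The work goes in short steps, Python scripts to look and compute and a tool call to move; the robot and the scene stay as the last step left them, time stands still between calls to the robot, and variables do not carry over. Pictures are saved under pics/ and viewed, at most 17 in all, crops included, and the job is handed in when it is done.

Besides the shell and the picture viewer there is one more tool, called after ">>>" as name([rows], argument=value, ...), one row to a line, values as JSON. servo_tool: Moves the arm, as the interface text tells. Its arguments: {"type":"object","properties":{"rows":{"type":"array","items":{"type":"object","properties":{"rot":{"type":"array","items":{"type":"number"}},"translation":{"type":"array","items":{"type":"number"}},"grip":{"type":"number"}}}},"grip_force":{"type":"number"}},"required":["rows"]}

```bash
ls; mkdir -p pics; cat > h.py <<'E'
import numpy as np, cv2
from plant import monitor, cams, hand_in, manip
def snap(n):
    s=monitor.sense(); d=cams.snapshot(n)
    if 'mount' in d:
        T=np.eye(4); T[:3,:3]=np.array(s['tcp_rot']); T[:3,3]=s['eef_pos']
        d['c2w']=T@np.array(d['mount'])
    else: d['c2w']=np.linalg.inv(np.array(d['world_to_cam']))
    return d
def ray(d,px):
    v=np.array([(px[0]-d['cx'])/d['fx'],-(px[1]-d['cy'])/d['fy'],-1.])
    return d['c2w'][:3,3], d['c2w'][:3,:3]@v
def at(d,px,z):
    o,v=ray(d,px); return o+v*(z-o[2])/v[2]
def proj(d,p):
    c=np.linalg.inv(d['c2w'])@np.append(p,1); return np.array([d['cx']+d['fx']*c[0]/-c[2], d['cy']-d['fy']*c[1]/-c[2]])
def tri(a,pa,b,pb):
    A=np.zeros((3,3));y=np.zeros(3)
    for d,p in((a,pa),(b,pb)):
        o,v=ray(d,p);v=v/np.linalg.norm(v);M=np.eye(3)-np.outer(v,v);A+=M;y+=M@o
    return np.linalg.solve(A,y)
def save(d,n): cv2.imwrite('pics/'+n,cv2.cvtColor(d['frame'],cv2.COLOR_RGB2BGR))
E
python3 - <<'E'
from h import *
for c in('top','side'):
    d=snap(c); save(d,c+'0.png'); print(c,d['c2w'].round(3).tolist(),d['fx'],d['cx'],d['cy'],[k for k in d])
    for n in ['dryer','fence_face','cork','handle','handle_grip','new0_mid','done0_mid','jar','glue','waterpot','pot_blue','pot_yellow']:
        try:
            for r in cams.silhouettes(c,n):
                m=r['pixels']; 
                print(n,round(r['conf'],2),np.round(r['centre'],1),m.sum(), at(d,r['centre'],{'n':.014,'d':.014}.get(n[0],0) if '_mid' in n else .085 if 'handle' in n else 0).round(3))
        except Exception as e: print(n,e)
print(monitor.sense())
E
```

```text
pics
top [[-0.019, 0.996, -0.084, 0.394], [-1.0, -0.018, 0.015, 0.013], [0.013, 0.085, 0.996, 1.186], [0.0, 0.0, 0.0, 1.0]] 420.21901781829274 283.7385090934513 211.3335392540444 ['frame', 'fx', 'fy', 'cx', 'cy', 'world_to_cam', 'c2w']
dryer 0.72 [286.3 191.1] 4883 [ 0.552 -0.013  0.   ]
fence_face 0.8 [292.7 154.7] 598 [ 0.657 -0.033  0.   ]
cork 0.71 [285.6 175.7] 266 [ 0.596 -0.012  0.   ]
cork 0.69 [167.7 215.1] 3175 [0.489 0.323 0.   ]
cork 0.61 [336.4 231.7] 258 [ 0.434 -0.152  0.   ]
handle 0.7 [453.7 231.7] 214 [ 0.425 -0.45   0.085]
handle 0.66 [436.5 158.7] 208 [ 0.621 -0.414  0.085]
handle 0.62 [428.5 299.8] 276 [ 0.25  -0.375  0.085]
handle 0.61 [388.2 214.9] 194 [ 0.473 -0.279  0.085]
handle_grip 0.74 [428.2 297.4] 209 [ 0.256 -0.374  0.085]
handle_grip 0.65 [453.9 222. ] 197 [ 0.451 -0.452  0.085]
handle_grip 0.63 [430.7 157.9] 169 [ 0.624 -0.399  0.085]
handle_grip 0.58 [389.1 217.8] 189 [ 0.465 -0.281  0.085]
new0_mid 0.72 [337.6 231.8] 257 [ 0.433 -0.154  0.014]
new0_mid 0.48 [199.7 265.1] 189 [0.348 0.231 0.014]
done0_mid 0.62 [320.6 182.5] 281 [ 0.573 -0.11   0.014
[... 1870 characters left out ...]
,
       5.41466499e-04, 9.00001300e+01]), 'qd': array([ 0.07740261,  0.07416221,  0.06759002,  0.0678614 , -0.01778716,
       -0.10913445]), 'joint_efforts': array([ 6.03004592e-04, -3.72217190e+01,  2.52689481e+01,  1.34989383e-03,
        3.43061788e-05, -6.15682865e-07]), 'eef_pos': array([0.20011202, 0.45820253, 0.23130205]), 'tcp_rot': array([[-9.16412161e-01,  4.00235869e-01, -1.80838757e-05],
       [ 4.00235870e-01,  9.16412161e-01, -1.77944166e-05],
       [ 9.45031975e-06, -2.35448355e-05, -1.00000000e+00]]), 'contact_force': array([-0.26013267,  0.42141322,  0.36819518]), 'moment': array([-0.04022045, -0.00136745,  0.01135436]), 'finger_force': 0.0, 'width': 0.08578900329972351}
```

View pics/top0.png

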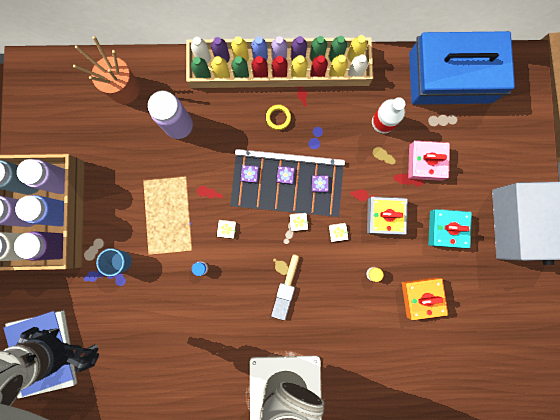

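View pics/side0.png

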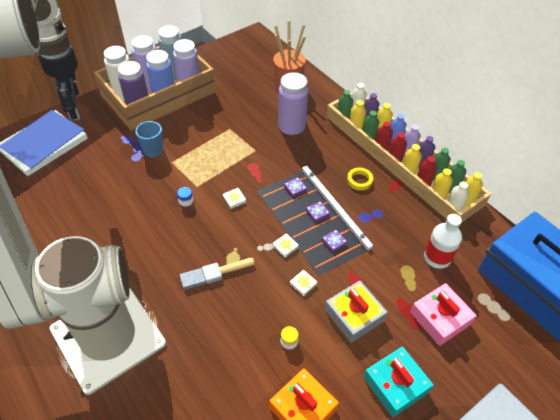

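Both views agree. Four isolators could be confused (top view pixels): grey box with yellow plate (388,215), pink (429,160), turquoise (451,229) and orange (426,299). The description fits the one at (388,215). The violet plaques are at (250,174), (286,175) and (320,183). The cream ones are at (227,229), (298,222) and (339,232). The cork is at (168,215) and the brush at (288,285) is not part of the job. Next I'll move over the scene for a wrist view.

>>> servo_tool([
  {"translation":[-34.5,-31,-10],"rot":[0,0,0],"grip":85},
  {"translation":[-34.5,-31,-10],"rot":[0,0,0],"grip":85},
  {"translation":[-34.5,-31,-10],"rot":[0,0,0],"grip":85},
  {"translation":[-34.5,-31,-10],"rot":[0,0,0],"grip":85},
  {"translation":[-34.5,-31,-10],"rot":[0,0,0],"grip":85},
  {"translation":[-34.5,-31,-10],"rot":[0,0,0],"grip":85},
  {"translation":[-34.5,-31,-10],"rot":[0,0,0],"grip":85},
  {"translation":[-34.5,-31,-10],"rot":[0,0,0],"grip":85},
  {"translation":[-34.5,-31,-10],"rot":[0,0,0],"grip":85},
  {"translation":[-34.5,-31,-10],"rot":[0,0,0],"grip":85},
  {"translation":[-34.5,-31,-10],"rot":[0,0,0],"grip":85},
  {"translation":[-34.5,-31,-10],"rot":[0,0,0],"grip":85},
])

```text
time: 2.5
eef_pos: [0.431, -0.0504, 0.352]
tcp_rot: [[-0.916, 0.401, 0.001], [0.401, 0.916, 0.0], [-0.001, 0.001, -1.0]]
contact_force: [0.3, 0.1, -0.4]
width: 0.0848
finger_force: 0.0
```

>>> servo_tool([
  {"translation":[0,0,0],"rot":[0,0,-8],"grip":85},
  {"translation":[0,0,0],"rot":[0,0,-8],"grip":85},
  {"translation":[0,0,0],"rot":[0,0,-7.6],"grip":85},
  {"translation":[0,0,0],"rot":[0,0,0],"grip":85},
])

```text
time: 2.9
eef_pos: [0.4306, -0.0487, 0.3513]
tcp_rot: [[-1.0, 0.001, -0.0], [0.001, 1.0, 0.0], [0.0, 0.0, -1.0]]
contact_force: [0.4, 0.2, -0.7]
width: 0.0849
finger_force: 0.0
```

```bash
python3 - <<'E'
from h import *
s=monitor.sense(); print(s['qpos'].round(1),s['eef_pos'],s['tcp_rot'].round(3).tolist(),s['time'])
d=snap('wrist'); save(d,'w1.png'); print(d['c2w'].round(3).tolist(),np.array(d['mount']).round(3).tolist())
print([at(d,p,0).round(3).tolist() for p in ((0,0),(560,0),(0,420),(560,420))])
E
```

```text
[-6.5  5.   7.3 92.4  0.  -6.4] [ 0.43063826 -0.04867961  0.35129549] [[-1.0, 0.001, -0.0], [0.001, 1.0, 0.0], [0.0, 0.0, -1.0]] 2.9
[[0.002, -0.945, -0.326, 0.346], [1.0, 0.002, 0.0, -0.049], [0.001, -0.326, 0.945, 0.493], [0.0, 0.0, 0.0, 1.0]] [[-0.001, 0.945, 0.326, 0.085], [1.0, 0.001, -0.0, -0.0], [-0.001, 0.326, -0.945, -0.141], [0.0, 0.0, 0.0, 1.0]]
[[0.233, -0.388, 0.0], [0.234, 0.297, 0.0], [0.909, -0.564, 0.0], [0.912, 0.473, -0.0]]
```

View pics/w1.png

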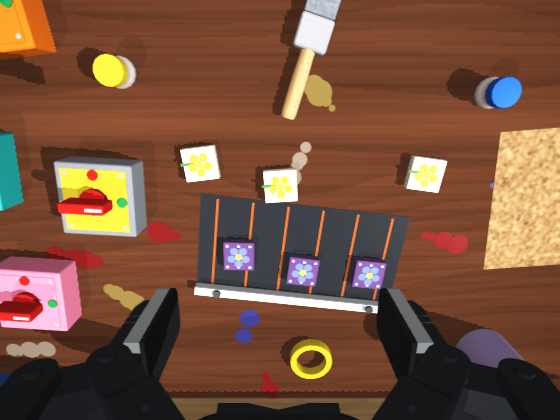

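The wrist view shows the grey box with yellow plate at (100,197). Its red bar runs (60–112, 207) with the pointer end towards the green dot at (122,202), so it is ON; the red dot is at (92,175). Creams are at (200,162), (280,185) and (426,174); violets at (238,256), (303,271) and (369,275). The mat and the fence are both tilted a few degrees. Now I'll measure.

```bash
cat >> h.py <<'E'
def masks(d):
    hsv=cv2.cvtColor(d['frame'],cv2.COLOR_RGB2HSV); H,S,V=[hsv[...,i].astype(int) for i in range(3)]
    return dict(violet=((H>125)&(H<150)&(S>70)&(V>70)), white=((S<50)&(V>200)), red=((H<6)|(H>174))&(S>190)&(V>120))
def rects(d,m,z,lo=35,hi=60):
    "squares of about lo..hi mm at height z: world centre, yaw mod 90, sizes, pixel centre"
    m=cv2.morphologyEx(m.astype(np.uint8),cv2.MORPH_CLOSE,np.ones((9,9))); out=[]
    for c in cv2.findContours(m,cv2.RETR_EXTERNAL,cv2.CHAIN_APPROX_NONE)[0]:
        if len(c)<20: continue
        w=np.array([at(d,p,z)[:2] for p in c[:,0]],np.float32)*1000
        (cx,cy),(a,b),t=cv2.minAreaRect(w)
        if lo<min(a,b) and max(a,b)<hi:
            out.append((cx/1000,cy/1000,(t+45)%90-45,a,b,proj(d,[cx/1000,cy/1000,z])))
    return sorted(out,key=lambda r:r[1])
def plaques(d):
    M=masks(d)
    for k in('violet','white'):
        for r in rects(d,M[k],.014,30): print(k,'xy',round(r[0],4),round(r[1],4),'yaw %.1f size %.0f %.0f'%r[2:5],r[5].round(0))
E
python3 - <<'E'
from h import *
d=snap('wrist'); t=snap('top'); s=snap('side')
cv2.imwrite('pics/crop1.png',cv2.resize(cv2.cvtColor(d['frame'][150:245,45:155],cv2.COLOR_RGB2BGR),None,fx=5,fy=5))
for n,x in(('w',d),('t',t),('s',s)): print(n); plaques(x)
for cam,x,nm,z in(('wrist',d,'dryer',0),('top',t,'dryer',0),('top',t,'cork',0),('side',s,'cork',0),('wrist',d,'fence_face',.016),('top',t,'fence_face',.016)):
    for r in cams.silhouettes(cam,nm)[:2]:
        ys,xs=np.nonzero(r['pixels']); w=np.array([at(x,p,z)[:2] for p in zip(xs,ys)],np.float32)*1000
        print(cam,nm,round(r['conf'],2),[np.round(v,1) for v in cv2.minAreaRect(w)])
# red bar in wrist crop
def blob(x,box):
    m=masks(x)['red'].copy(); k=np.zeros_like(m); k[box[1]:box[3],box[0]:box[2]]=1; m&=k
    n,l,st,ce=cv2.connectedComponentsWithStats(m.astype(np.uint8))
    for i in range(1,n):
        if st[i,4]>15: print('red',st[i],ce[i].round(1),at(x,ce[i],.085).round(3))
print('wr');blob(d,(45,150,155,245)); print('top');blob(t,(368,195,410,236)); print('side'); blob(s,(325,280,388,340))
E
```

```text
w
violet xy 0.5698 -0.1081 yaw -1.5 size 47 48 [238. 256.]
violet xy 0.5947 -0.0113 yaw -7.4 size 47 50 [303. 270.]
violet xy 0.6 0.0898 yaw -6.4 size 47 50 [369. 273.]
white xy 0.432 -0.1554 yaw 6.9 size 46 47 [200. 164.]
white xy 0.5715 -0.1083 yaw -0.5 size 39 38 [238. 257.]
white xy 0.4633 -0.0453 yaw 3.9 size 45 46 [280. 186.]
white xy 0.5978 -0.0118 yaw -6.4 size 37 38 [302. 272.]
white xy 0.6026 0.09 yaw -5.9 size 38 37 [369. 275.]
white xy 0.4473 0.1563 yaw -7.7 size 46 45 [426. 174.]
t
violet xy 0.5978 -0.0101 yaw -6.7 size 47 46 [285. 174.]
violet xy 0.6028 0.0913 yaw -6.2 size 47 46 [249. 173.]
white xy 0.6033 0.0916 yaw -5.5 size 37 37 [249. 173.]
white xy 0.447 0.1589 yaw -7.4 size 45 45 [225. 229.]
s
violet xy 0.5706 -0.1096 yaw -1.6 size 51 51 [334. 240.]
violet xy 0.5966 -0.0133 yaw -6.0 size 54 51 [317. 211.]
violet xy 0.602 0.0881 yaw -7.0 size 54 51 [295. 186.]
white xy 0.4335 -0.1561 yaw 6.3 size 47 47 [303. 281.]
white xy 0.5743 -0.1065 yaw 0.6 size 39 38 [334. 239.]
white xy 0.6049 0.0921 yaw -5.9 size 37 39 [295. 185.]
white xy 0.4486 0.1579 yaw -8.1 size 49 48
[... 208 characters left out ...]
1]), array([210.3, 122.2]), np.float64(4.9)]
side cork 0.74 [array([491.6, 327.7]), array([212.9, 124.1]), np.float64(4.6)]
side cork 0.71 [array([ 322.1, -243.5]), array([50.8, 38.1]), np.float64(51.5)]
top fence_face 0.76 [array([645.7, -22.1]), array([307.3,  21.3]), np.float64(84.0)]
top fence_face 0.54 [array([565.1, -12.4]), array([305.1, 144.9]), np.float64(83.2)]
wr
red [ 87 171  10   9  74] [ 91.6 175.1] [ 0.432 -0.268  0.085]
red [ 57 189  55  27 868] [ 85.7 203.5] [ 0.467 -0.281  0.085]
red [148 223   7  19  99] [151.6 231.5] [ 0.503 -0.206  0.085]
top
red [390 209  13   8  66] [395.7 213.7] [ 0.476 -0.299  0.085]
side
red [349 291  19  22 235] [357.4 303.3] [ 0.464 -0.3    0.085]
```

View pics/crop1.png

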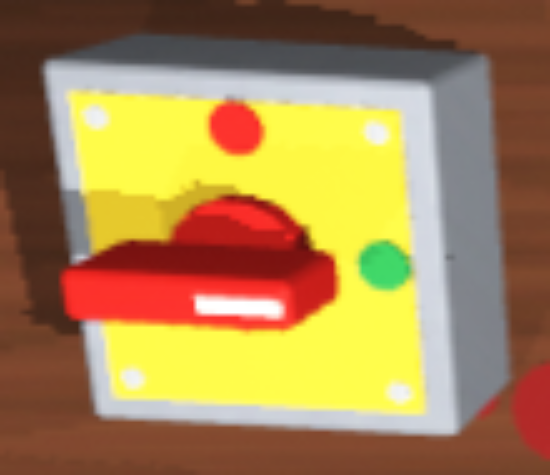

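The crop confirms the choice: grey box, yellow plate, bar top centred at crop (180,298), which is pixel (81,209.6), pointer towards the green dot. It is ON. The plate centre from its four screws is about pixel (95.2,201).

```bash
python3 - <<'E'
from h import *
d=snap('wrist'); t=snap('top'); s=snap('side')
c=lambda x,y:(45+x/5-.4,150+y/5-.4)
S=[at(d,c(*p),.046) for p in((95,118),(377,132),(400,392),(132,378))]
print('plate',np.mean(S,0).round(4)); e=S[1]-S[0]; f=S[2]-S[3]; g=S[3]-S[0];h=S[2]-S[1]
print([np.degrees(np.arctan2(-v[0],v[1])).round(1) for v in(e,f)],[np.degrees(np.arctan2(v[1],v[0])).round(1) for v in(g,h)],np.linalg.norm(e),np.linalg.norm(g))
print('bar',at(d,c(180,298),.085).round(4))
P=np.mean(S,0)
for x,b,n in((t,(368,195,410,236),'t'),(s,(325,280,388,340),'s')):
    hsv=cv2.cvtColor(x['frame'],cv2.COLOR_RGB2HSV); m=(abs(hsv[...,0].astype(int)-29)<5)&(hsv[...,1]>150)&(hsv[...,2]>100)
    k=np.zeros(m.shape,np.uint8); k[b[1]:b[3],b[0]:b[2]]=m[b[1]:b[3],b[0]:b[2]]
    pts=np.argwhere(k)[:,::-1]; w=np.array([at(x,p,.046)[:2] for p in pts],np.float32)*1000; r=cv2.minAreaRect(w); print(n,r)
    q=proj(x,[r[0][0]/1000,r[0][1]/1000,.046]); print('tri plate centre',tri(d,proj(d,P),x,q).round(4))
E
```

```text
plate [ 0.4757 -0.2904  0.046 ]
[np.float64(-3.0), np.float64(-3.3)] [np.float64(-3.4), np.float64(-3.5)] 0.07219449020535791 0.07145612627096183
bar [ 0.4745 -0.2884  0.085 ]
t ((473.50189208984375, -311.4752502441406), (39.05379867553711, 82.47785186767578), 85.41919708251953)
tri plate centre [ 0.482  -0.3177  0.0057]
s ((476.74169921875, -291.2541198730469), (82.29310607910156, 82.17375183105469), 86.57030487060547)
tri plate centre [ 0.4765 -0.291   0.0453]
```

>>> servo_tool([
  {"translation":[-7.5,-40.2,0],"rot":[0,0,0],"grip":40},
  {"translation":[-7.5,-40.2,0],"rot":[0,0,0],"grip":40},
  {"translation":[-7.5,-40.2,0],"rot":[0,0,0],"grip":40},
  {"translation":[-7.5,-40.2,0],"rot":[0,0,0],"grip":40},
  {"translation":[-7.5,-40.2,0],"rot":[0,0,0],"grip":40},
  {"translation":[-7.5,-40.2,0],"rot":[0,0,0],"grip":40},
  {"translation":[0,0,0],"rot":[0,0,8.48],"grip":40},
  {"translation":[0,0,0],"rot":[0,0,8.48],"grip":40},
  {"translation":[0,0,0],"rot":[0,0,8.48],"grip":40},
  {"translation":[0,0,0],"rot":[0,0,8.48],"grip":40},
  {"translation":[0,0,0],"rot":[0,0,8.48],"grip":40},
  {"translation":[0,0,0],"rot":[0,0,8.48],"grip":40},
])

```text
time: 4.75
eef_pos: [0.4757, -0.2897, 0.3511]
tcp_rot: [[-0.626, 0.78, -0.0], [0.78, 0.626, 0.0], [0.0, -0.0, -1.0]]
contact_force: [1.0, -0.1, 0.8]
width: 0.04
finger_force: 0.0
```

>>> servo_tool([
  {"translation":[0,0,40],"rot":[0,0,8.48],"grip":40},
  {"translation":[0,0,40],"rot":[0,0,8.48],"grip":40},
  {"translation":[0,0,40],"rot":[0,0,8.48],"grip":40},
  {"translation":[0,0,40],"rot":[0,0,8.48],"grip":40},
  {"translation":[0,0,30],"rot":[0,0,8.48],"grip":40},
  {"translation":[0,0,0],"rot":[0,0,0],"grip":40},
  {"translation":[0,0,0],"rot":[0,0,0],"grip":40},
])

```text
time: 5.45
eef_pos: [0.4757, -0.2896, 0.1616]
tcp_rot: [[0.054, 0.999, -0.001], [0.999, -0.054, 0.0], [0.0, -0.001, -1.0]]
contact_force: [-0.1, -0.4, 0.8]
width: 0.0399
finger_force: 0.0
```

```bash
python3 - <<'E'
from h import *
d=snap('wrist'); save(d,'w2.png'); s=monitor.sense(); print(s['eef_pos'],s['tcp_rot'].round(3).tolist())
print(proj(d,[.4757,-.2904,.085]),proj(d,[.4757,-.2904,.055]))
m=masks(d)['red']; n,l,st,ce=cv2.connectedComponentsWithStats(m.astype(np.uint8))
for i in range(1,n):
  if st[i,4]>100: print(st[i],ce[i])
E
```

```text
[ 0.47660653 -0.2901926   0.16295525] [[0.055, 0.999, 0.002], [0.999, -0.055, -0.001], [-0.001, 0.002, -1.0]]
[278.88808964 232.27193453] [278.84561819 217.66849889]
[ 330   80   40   64 1740] [350.97068966 115.77241379]
[ 257  184   46   85 2144] [278.95335821 224.52145522]
[226 207  17  16 218] [233.80733945 214.58256881]
[ 371  224   42   80 1537] [392.22186077 256.89459987]
[ 15 315  28  37 595] [ 28.91596639 330.55462185]
[467 321  33  60 712] [484.0505618  347.03370787]
[446 326  17  27 273] [454.35531136 338.91208791]
[  0 356  15  33 286] [  4.84965035 376.31468531]
[229 378  20  25 244] [237.33606557 389.15163934]
[254 387  12  20 169] [259.0295858  397.22485207]
```

View pics/w2.png

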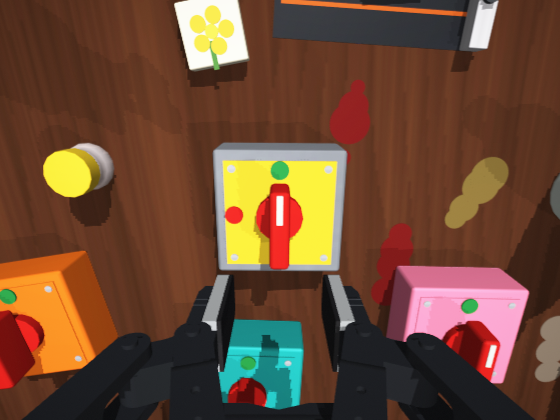

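The bar is centred between the fingers at (279,226), with its pointer at the green dot (280,170). Next: descend, pinch and turn.

>>> servo_tool([
  {"translation":[0,0,35],"rot":[0,0,0],"grip":40},
  {"translation":[0,0,35],"rot":[0,0,0],"grip":40},
  {"translation":[0,0,30],"rot":[0,0,0],"grip":40},
  {"translation":[0,0,6],"rot":[0,0,0],"grip":40},
  {"translation":[0,0,0],"rot":[0,0,0],"grip":5},
  {"translation":[0,0,0],"rot":[0,0,0],"grip":5},
  {"translation":[0,0,0],"rot":[0,0,0],"grip":5},
  {"translation":[0,0,0],"rot":[0,0,0],"grip":5},
], grip_force=50)

```text
time: 6.3
eef_pos: [0.4764, -0.2906, 0.0578]
tcp_rot: [[0.057, 0.998, 0.002], [0.998, -0.057, -0.002], [-0.002, 0.003, -1.0]]
contact_force: [-3.8, 0.4, 6.6]
width: 0.0131
finger_force: 51.1
```

>>> servo_tool([
  {"translation":[0,0,0],"rot":[0,0,-8],"grip":5},
  {"translation":[0,0,0],"rot":[0,0,-8],"grip":5},
  {"translation":[0,0,0],"rot":[0,0,-8],"grip":5},
  {"translation":[0,0,0],"rot":[0,0,-8],"grip":5},
  {"translation":[0,0,0],"rot":[0,0,-8],"grip":5},
  {"translation":[0,0,0],"rot":[0,0,-8],"grip":5},
  {"translation":[0,0,0],"rot":[0,0,-8],"grip":5},
  {"translation":[0,0,0],"rot":[0,0,-8],"grip":5},
  {"translation":[0,0,0],"rot":[0,0,-8],"grip":5},
  {"translation":[0,0,0],"rot":[0,0,-8],"grip":5},
  {"translation":[0,0,0],"rot":[0,0,-8],"grip":5},
  {"translation":[0,0,0],"rot":[0,0,0],"grip":5},
])

```text
time: 7.5
eef_pos: [0.4755, -0.2912, 0.0578]
tcp_rot: [[-0.996, 0.09, 0.001], [0.09, 0.996, -0.004], [-0.001, -0.004, -1.0]]
contact_force: [-6.1, -1.8, 7.6]
width: 0.0134
finger_force: 51.3
```

>>> servo_tool([
  {"translation":[0,0,0],"rot":[0,0,0],"grip":45},
  {"translation":[0,0,0],"rot":[0,0,0],"grip":45},
  {"translation":[0,0,0],"rot":[0,0,0],"grip":45},
  {"translation":[0,0,-40],"rot":[0,0,0],"grip":45},
  {"translation":[0,0,-45],"rot":[0,0,0],"grip":60},
  {"translation":[0,30,-35],"rot":[0,0,0],"grip":60},
  {"translation":[0,40,-25],"rot":[0,0,0],"grip":60},
  {"translation":[0,48,-10],"rot":[0,0,0],"grip":60},
  {"translation":[0,48,0],"rot":[0,0,0],"grip":60},
  {"translation":[0,48,0],"rot":[0,0,0],"grip":60},
  {"translation":[0,48,0],"rot":[0,0,0],"grip":60},
  {"translation":[0,0,0],"rot":[0,0,0],"grip":60},
])

```text
time: 8.7
eef_pos: [0.5002, -0.0232, 0.2105]
tcp_rot: [[-0.997, 0.083, 0.001], [0.083, 0.997, 0.002], [-0.001, 0.002, -1.0]]
contact_force: [-0.1, -0.5, -0.4]
width: 0.0599
finger_force: 0.0
```

```bash
python3 - <<'E'
from h import *
d=snap('wrist'); save(d,'w3.png'); s=monitor.sense(); print(s['eef_pos'],s['tcp_rot'].round(3).tolist(),s['time'])
plaques(d)
for n in('dryer','fence_face','cork'):
  for r in cams.silhouettes('wrist',n)[:1]:
    ys,xs=np.nonzero(r['pixels']); w=np.array([at(d,p,0 if n!='fence_face' else .016)[:2] for p in zip(xs,ys)],np.float32)*1000
    print(n,round(r['conf'],2),[np.round(v,1) for v in cv2.minAreaRect(w)])
E
```

```text
[ 0.50004164 -0.02570636  0.21044027] [[-0.996, 0.086, 0.001], [0.086, 0.996, 0.0], [-0.0, 0.0, -1.0]] 8.75
violet xy 0.5698 -0.1073 yaw -2.0 size 48 48 [204. 258.]
violet xy 0.5967 -0.0118 yaw -7.3 size 46 46 [296. 274.]
violet xy 0.6 0.0893 yaw -6.3 size 46 50 [390. 269.]
white xy 0.4323 -0.1547 yaw 6.9 size 45 48 [131. 129.]
white xy 0.4636 -0.0454 yaw 3.8 size 45 46 [251. 153.]
white xy 0.4476 0.1558 yaw -7.8 size 45 45 [465. 117.]
dryer 0.7 [array([567.5, -16.3]), array([309.8, 147.1]), np.float64(83.2)]
fence_face 0.89 [array([641.8, -25.4]), array([307.5,  22.9]), np.float64(83.2)]
cork 0.82 [array([565. , 268.4]), array([74.6,  7.4]), np.float64(9.8)]
```

View pics/w3.png

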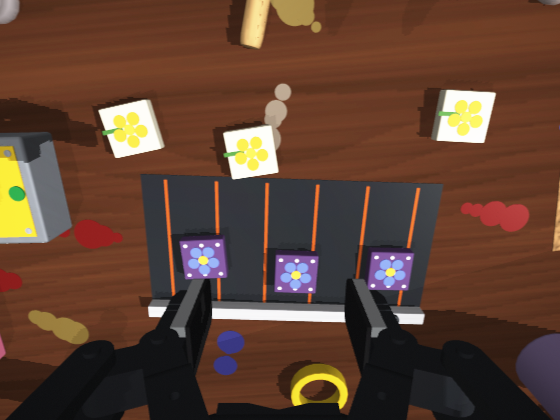

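The wrist view shows the violets at (204,258), (296,274) and (390,269), all about 2 cm clear of the fence, and the creams at (131,129), (251,153) and (465,117). I'll check the isolator with the side camera while going for the left violet.

>>> servo_tool([
  {"translation":[0,0,0],"rot":[0,0,1.6],"grip":62},
  {"translation":[-29.4,42,0],"rot":[0,0,0],"grip":62},
  {"translation":[-29.4,42,0],"rot":[0,0,0],"grip":62},
  {"translation":[-29.4,42,0],"rot":[0,0,0],"grip":62},
  {"translation":[0,0,40],"rot":[0,0,0],"grip":62},
  {"translation":[0,0,40],"rot":[0,0,0],"grip":62},
  {"translation":[0,0,40],"rot":[0,0,0],"grip":62},
  {"translation":[0,0,40],"rot":[0,0,0],"grip":62},
  {"translation":[0,0,0],"rot":[0,0,0],"grip":62},
  {"translation":[0,0,0],"rot":[0,0,0],"grip":62},
])

```text
time: 9.9
eef_pos: [0.5996, 0.0816, 0.0502]
tcp_rot: [[-0.992, 0.122, -0.002], [0.122, 0.992, -0.0], [0.002, -0.001, -1.0]]
contact_force: [1.5, 0.5, 1.5]
width: 0.0619
finger_force: 0.0
```

```bash
python3 - <<'E'
from h import *
s=monitor.sense(); print(s['eef_pos'],s['tcp_rot'].round(3).tolist(),s['time'])
d=snap('side'); f=cv2.cvtColor(d['frame'],cv2.COLOR_RGB2BGR)
a=cv2.resize(f[275:345,315:395],(400,350)); b=cv2.resize(f[165:265,250:360],(385,350)); cv2.imwrite('pics/s3.png',np.hstack([a,b])); plaques(d)
E
```

```text
[0.59964052 0.08162962 0.05015502] [[-0.992, 0.122, -0.002], [0.122, 0.992, -0.0], [0.002, -0.001, -1.0]] 9.9
violet xy 0.5702 -0.11 yaw -0.3 size 51 51 [334. 240.]
violet xy 0.5971 -0.0132 yaw -7.8 size 52 51 [317. 211.]
violet xy 0.602 0.0885 yaw -7.7 size 54 51 [295. 186.]
white xy 0.4334 -0.1562 yaw 7.2 size 48 48 [303. 281.]
white xy 0.4485 0.1573 yaw -8.1 size 49 48 [234. 197.]
```

View pics/s3.png

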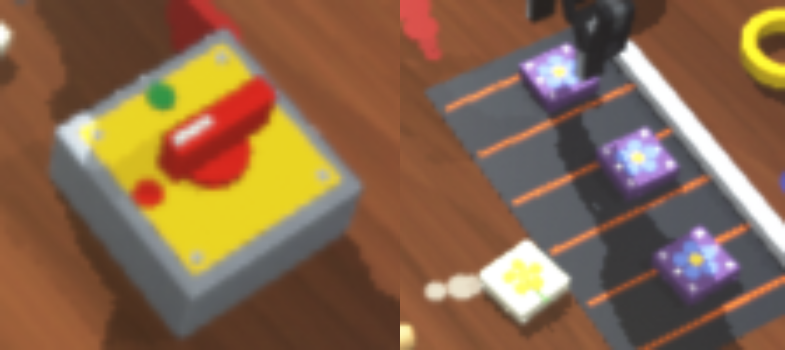

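The isolator's pointer is now at the red dot (crop (148,193)), so it is OFF. The fingers are above the left violet. Correct, descend and grip.

>>> servo_tool([
  {"translation":[-1.5,7.5,0],"rot":[0,0,0],"grip":62},
  {"translation":[0,0,25],"rot":[0,0,0],"grip":62},
  {"translation":[0,0,15],"rot":[0,0,0],"grip":62},
  {"translation":[0,0,7],"rot":[0,0,0],"grip":62},
  {"translation":[0,0,0],"rot":[0,0,0],"grip":62},
  {"translation":[0,0,0],"rot":[0,0,0],"grip":38},
  {"translation":[0,0,0],"rot":[0,0,0],"grip":38},
  {"translation":[0,0,0],"rot":[0,0,0],"grip":38},
  {"translation":[0,0,0],"rot":[0,0,0],"grip":38},
], grip_force=30)

```text
time: 10.85
eef_pos: [0.6038, 0.0906, 0.0051]
tcp_rot: [[-0.993, 0.12, 0.004], [0.12, 0.993, 0.001], [-0.003, 0.001, -1.0]]
contact_force: [0.2, -0.0, 6.2]
width: 0.045
finger_force: 31.7
```

>>> servo_tool([
  {"translation":[7,12,0],"rot":[0,0,0],"grip":38},
  {"translation":[7,20,0],"rot":[0,0,0],"grip":38},
  {"translation":[7,22,0],"rot":[0,0,0],"grip":38},
  {"translation":[7,22,0],"rot":[0,0,0],"grip":38},
  {"translation":[7,22,0],"rot":[0,0,0],"grip":38},
  {"translation":[7,22,0],"rot":[0,0,0],"grip":38},
  {"translation":[7,22,0],"rot":[0,0,0],"grip":38},
  {"translation":[7,22,0],"rot":[0,0,0],"grip":38},
  {"translation":[7,22,0],"rot":[0,0,0],"grip":38},
  {"translation":[7,20,0],"rot":[0,0,0],"grip":38},
  {"translation":[7,16,0],"rot":[0,0,0],"grip":38},
  {"translation":[3,11,0],"rot":[0,0,0],"grip":38},
])

```text
time: 12.05
eef_pos: [0.5517, 0.3316, 0.0051]
tcp_rot: [[-0.993, 0.12, 0.003], [0.12, 0.993, -0.001], [-0.004, -0.001, -1.0]]
contact_force: [0.2, -3.8, 6.2]
width: 0.0449
finger_force: 31.8
```

>>> servo_tool([
  {"translation":[0,0,0],"rot":[0,0,0],"grip":62},
  {"translation":[0,0,0],"rot":[0,0,0],"grip":62},
  {"translation":[0,0,-30],"rot":[0,0,0],"grip":62},
  {"translation":[-10.8,-41.9,-30],"rot":[0,0,0],"grip":62},
  {"translation":[-10.8,-41.9,0],"rot":[0,0,0],"grip":62},
  {"translation":[-10.8,-41.9,0],"rot":[0,0,0],"grip":62},
  {"translation":[-10.8,-41.9,0],"rot":[0,0,0],"grip":62},
  {"translation":[-10.8,-41.9,0],"rot":[0,0,0],"grip":62},
  {"translation":[-10.8,-41.9,0],"rot":[0,0,0],"grip":62},
  {"translation":[-10.8,-41.9,0],"rot":[0,0,0],"grip":62},
  {"translation":[-10.8,-41.9,0],"rot":[0,0,0],"grip":62},
  {"translation":[0,0,0],"rot":[0,0,0],"grip":62},
])

```text
time: 13.25
eef_pos: [0.596, -0.0162, 0.0614]
tcp_rot: [[-0.992, 0.128, -0.0], [0.128, 0.992, -0.002], [0.0, -0.002, -1.0]]
contact_force: [0.9, -0.2, -0.1]
width: 0.0618
finger_force: 0.0
```

```bash
python3 - <<'E'
from h import *
d=snap('side'); plaques(d); print(); d=snap('top'); plaques(d); s=monitor.sense(); print(s['eef_pos'],s['time'],s['tcp_rot'].round(3).tolist())
E
```

```text
violet xy 0.5702 -0.1103 yaw -0.3 size 52 51 [334. 240.]
violet xy 0.5966 -0.0133 yaw -6.0 size 54 51 [317. 211.]
violet xy 0.5496 0.3304 yaw -6.1 size 51 45 [229. 143.]
white xy 0.6192 -0.4322 yaw -4.9 size 42 36 [443. 323.]
white xy 0.4335 -0.1561 yaw 6.3 size 47 47 [303. 281.]
white xy 0.6002 -0.0096 yaw -7.7 size 39 39 [317. 209.]
white xy 0.4487 0.1581 yaw -8.0 size 48 48 [234. 196.]
white xy 0.5533 0.3372 yaw -6.1 size 42 43 [229. 142.]

violet xy 0.55 0.3344 yaw -6.7 size 45 45 [162. 193.]
white xy 0.4472 0.1589 yaw -7.4 size 45 45 [225. 229.]
[ 0.59545039 -0.01158774  0.06134149] 13.35 [[-0.992, 0.123, -0.001], [0.123, 0.992, 0.001], [0.001, 0.0, -1.0]]
```

>>> servo_tool([
  {"translation":[-1,0,25],"rot":[0,0,0],"grip":62},
  {"translation":[0,0,22],"rot":[0,0,0],"grip":62},
  {"translation":[0,0,9],"rot":[0,0,0],"grip":62},
  {"translation":[0,0,0],"rot":[0,0,0],"grip":62},
  {"translation":[0,0,0],"rot":[0,0,0],"grip":38},
  {"translation":[0,0,0],"rot":[0,0,0],"grip":38},
  {"translation":[0,0,0],"rot":[0,0,0],"grip":38},
  {"translation":[0,0,0],"rot":[0,0,0],"grip":38},
])

```text
time: 14.15
eef_pos: [0.5978, -0.0098, 0.0068]
tcp_rot: [[-0.993, 0.12, 0.002], [0.12, 0.993, 0.0], [-0.002, 0.0, -1.0]]
contact_force: [-0.9, 0.5, 2.2]
width: 0.045
finger_force: 31.0
```

>>> servo_tool([
  {"translation":[10.7,21.2,0],"rot":[0,0,0],"grip":38},
  {"translation":[10.7,21.2,0],"rot":[0,0,0],"grip":38},
  {"translation":[10.7,21.2,0],"rot":[0,0,0],"grip":38},
  {"translation":[10.7,21.2,0],"rot":[0,0,0],"grip":38},
  {"translation":[10.7,21.2,0],"rot":[0,0,0],"grip":38},
  {"translation":[10.7,21.2,0],"rot":[0,0,0],"grip":38},
  {"translation":[10.7,21.2,0],"rot":[0,0,0],"grip":38},
  {"translation":[10.7,21.2,0],"rot":[0,0,0],"grip":38},
  {"translation":[10.7,21.2,0],"rot":[0,0,0],"grip":38},
  {"translation":[0,0,0],"rot":[0,0,0],"grip":38},
])

```text
time: 15.15
eef_pos: [0.5241, 0.1939, 0.0068]
tcp_rot: [[-0.993, 0.116, 0.001], [0.116, 0.993, 0.002], [-0.001, 0.002, -1.0]]
contact_force: [-0.6, 1.0, 3.4]
width: 0.0449
finger_force: 31.1
```

>>> servo_tool([
  {"translation":[13.4,17.2,0],"rot":[0,0,0],"grip":38},
  {"translation":[13.4,17.2,0],"rot":[0,0,0],"grip":38},
  {"translation":[13.4,17.2,0],"rot":[0,0,0],"grip":38},
  {"translation":[2.3,19.1,0],"rot":[0,0,0],"grip":38},
  {"translation":[2.3,19.1,0],"rot":[0,0,0],"grip":38},
  {"translation":[2.3,19.1,0],"rot":[0,0,0],"grip":38},
  {"translation":[2.3,19.1,0],"rot":[0,0,0],"grip":38},
  {"translation":[0,0,0],"rot":[0,0,0],"grip":38},
  {"translation":[0,0,0],"rot":[0,0,0],"grip":62},
  {"translation":[0,0,0],"rot":[0,0,0],"grip":62},
  {"translation":[0,0,-30],"rot":[0,0,0],"grip":62},
  {"translation":[0,0,-30],"rot":[0,0,0],"grip":62},
])

```text
time: 16.35
eef_pos: [0.4891, 0.3219, 0.0644]
tcp_rot: [[-0.993, 0.121, -0.005], [0.121, 0.993, -0.003], [0.004, -0.004, -1.0]]
contact_force: [1.0, 0.3, 0.4]
width: 0.062
finger_force: 0.0
```

>>> servo_tool([
  {"translation":[-13.1,-42.3,0],"rot":[0,0,0],"grip":62},
  {"translation":[-13.1,-42.3,0],"rot":[0,0,0],"grip":62},
  {"translation":[-13.1,-42.3,0],"rot":[0,0,0],"grip":62},
  {"translation":[-13.1,-42.3,0],"rot":[0,0,0],"grip":62},
  {"translation":[-13.1,-42.3,0],"rot":[0,0,0],"grip":62},
  {"translation":[-13.1,-42.3,0],"rot":[0,0,0],"grip":62},
  {"translation":[-13.1,-42.3,0],"rot":[0,0,0],"grip":62},
  {"translation":[-13.1,-42.3,0],"rot":[0,0,0],"grip":62},
  {"translation":[-13.1,-42.3,0],"rot":[0,0,0],"grip":62},
  {"translation":[-13.1,-42.3,0],"rot":[0,0,0],"grip":62},
  {"translation":[0,0,0],"rot":[0,0,-5],"grip":62},
  {"translation":[0,0,0],"rot":[0,0,0],"grip":62},
])

```text
time: 17.55
eef_pos: [0.5688, -0.1139, 0.065]
tcp_rot: [[-0.999, 0.037, -0.002], [0.037, 0.999, 0.0], [0.002, 0.0, -1.0]]
contact_force: [-0.0, -0.1, 0.4]
width: 0.0621
finger_force: 0.0
```

```bash
python3 - <<'E'
from h import *
d=snap('side'); plaques(d); print(); d=snap('top'); plaques(d); s=monitor.sense(); print(s['eef_pos'],s['time'],s['tcp_rot'].round(3).tolist())
E
```

```text
violet xy 0.5717 -0.1091 yaw -3.4 size 51 50 [334. 240.]
violet xy 0.7032 -0.1069 yaw -15.0 size 31 59 [371. 214.]
white xy 0.4337 -0.1559 yaw 6.6 size 47 47 [303. 281.]
white xy 0.5737 -0.1071 yaw -3.7 size 37 38 [334. 239.]
white xy 0.465 -0.0449 yaw 3.3 size 47 46 [285. 244.]
white xy 0.4486 0.158 yaw -8.1 size 48 46 [234. 196.]

white xy 0.4497 -0.319 yaw -4.2 size 51 43 [396. 225.]
white xy 0.447 0.1587 yaw -7.6 size 46 45 [226. 229.]
[ 0.56889332 -0.11183514  0.06517448] 17.65 [[-0.999, 0.035, -0.002], [0.035, 0.999, 0.001], [0.002, 0.0, -1.0]]
```

>>> servo_tool([
  {"translation":[-1.5,2.5,25],"rot":[0,0,0],"grip":62},
  {"translation":[0,0,25],"rot":[0,0,0],"grip":62},
  {"translation":[0,0,10],"rot":[0,0,0],"grip":62},
  {"translation":[0,0,0],"rot":[0,0,0],"grip":62},
  {"translation":[0,0,0],"rot":[0,0,0],"grip":38},
  {"translation":[0,0,0],"rot":[0,0,0],"grip":38},
  {"translation":[0,0,0],"rot":[0,0,0],"grip":38},
  {"translation":[0,0,0],"rot":[0,0,0],"grip":38},
])

```text
time: 18.45
eef_pos: [0.5724, -0.1093, 0.0069]
tcp_rot: [[-0.999, 0.033, 0.002], [0.033, 0.999, -0.0], [-0.002, -0.0, -1.0]]
contact_force: [-0.6, 0.3, 2.2]
width: 0.045
finger_force: 31.0
```

>>> servo_tool([
  {"translation":[4,29,0],"rot":[0,0,0],"grip":38},
  {"translation":[4,29,0],"rot":[0,0,0],"grip":38},
  {"translation":[4,29,0],"rot":[0,0,0],"grip":38},
  {"translation":[4,29,0],"rot":[0,0,0],"grip":38},
  {"translation":[4,29,0],"rot":[0,0,0],"grip":38},
  {"translation":[4,29,0],"rot":[0,0,0],"grip":38},
  {"translation":[4,29,0],"rot":[0,0,0],"grip":38},
  {"translation":[4,29,0],"rot":[0,0,0],"grip":38},
  {"translation":[4,29,0],"rot":[0,0,0],"grip":38},
  {"translation":[4,29,0],"rot":[0,0,0],"grip":38},
  {"translation":[4,29,0],"rot":[0,0,0],"grip":38},
  {"translation":[4,29,0],"rot":[0,0,0],"grip":38},
])

```text
time: 19.65
eef_pos: [0.5357, 0.241, 0.0069]
tcp_rot: [[-0.999, 0.033, 0.002], [0.033, 0.999, -0.0], [-0.002, -0.0, -1.0]]
contact_force: [0.3, -0.7, 2.7]
width: 0.045
finger_force: 31.1
```

>>> servo_tool([
  {"translation":[21,-1,0],"rot":[0,0,0],"grip":38},
  {"translation":[21,-1,0],"rot":[0,0,0],"grip":38},
  {"translation":[21,-1,0],"rot":[0,0,0],"grip":38},
  {"translation":[21,-1,0],"rot":[0,0,0],"grip":38},
  {"translation":[21,0,0],"rot":[0,0,0],"grip":38},
  {"translation":[0.5,20.5,0],"rot":[0,0,0],"grip":38},
  {"translation":[0.5,20.5,0],"rot":[0,0,0],"grip":38},
  {"translation":[0.5,20.5,0],"rot":[0,0,0],"grip":38},
  {"translation":[0.5,20.5,0],"rot":[0,0,0],"grip":38},
  {"translation":[0,0,0],"rot":[0,0,0],"grip":38},
  {"translation":[0,0,0],"rot":[0,0,0],"grip":62},
  {"translation":[0,0,0],"rot":[0,0,0],"grip":62},
])

```text
time: 20.85
eef_pos: [0.4302, 0.3205, 0.0056]
tcp_rot: [[-0.999, 0.033, -0.001], [0.033, 0.999, -0.001], [0.001, -0.001, -1.0]]
contact_force: [0.5, 0.2, 0.1]
width: 0.062
finger_force: 0.0
```

>>> servo_tool([
  {"translation":[0,0,-40],"rot":[0,0,0],"grip":62},
  {"translation":[0,0,-40],"rot":[0,0,0],"grip":62},
  {"translation":[0,-30,-40],"rot":[0,0,0],"grip":62},
  {"translation":[0,-30,-40],"rot":[0,0,0],"grip":62},
  {"translation":[0,-30,-40],"rot":[0,0,0],"grip":62},
  {"translation":[0,-30,-40],"rot":[0,0,0],"grip":62},
  {"translation":[0,-30,-40],"rot":[0,0,0],"grip":62},
  {"translation":[0,-30,-40],"rot":[0,0,0],"grip":62},
  {"translation":[0,-30,0],"rot":[0,0,5],"grip":62},
  {"translation":[0,0,0],"rot":[0,0,0],"grip":62},
  {"translation":[0,0,0],"rot":[0,0,0],"grip":62},
])

```text
time: 21.95
eef_pos: [0.4232, 0.1107, 0.3255]
tcp_rot: [[-0.993, 0.122, -0.001], [0.122, 0.993, 0.0], [0.001, 0.0, -1.0]]
contact_force: [-0.1, -0.0, 0.7]
width: 0.0621
finger_force: 0.0
```

```bash
sed -i 's/np.ones((9,9))/np.ones((5,5))/' h.py; python3 - <<'E'
from h import *
s=monitor.sense(); print(s['eef_pos'],s['time'],s['tcp_rot'].round(3).tolist())
d=snap('wrist'); save(d,'w4.png'); plaques(d)
r=cams.silhouettes('wrist','cork')
for r in r[:1]:
    ys,xs=np.nonzero(r['pixels']); w=np.array([at(d,p,0)[:2] for p in zip(xs,ys)],np.float32)*1000
    print(r['conf'],cv2.minAreaRect(w))
E
```

```text
[0.42321814 0.11065755 0.3254889 ] 21.95 [[-0.993, 0.122, -0.001], [0.122, 0.993, 0.0], [0.001, 0.0, -1.0]]
violet xy 0.4307 0.3222 yaw -2.4 size 45 46 [443. 152.]
violet xy 0.4908 0.324 yaw -7.1 size 48 46 [443. 197.]
violet xy 0.5481 0.3313 yaw -4.6 size 48 48 [447. 236.]
white xy 0.4313 -0.1517 yaw 7.0 size 45 53 [ 84. 196.]
white xy 0.4622 -0.042 yaw 3.6 size 47 51 [169. 209.]
white xy 0.4468 0.1573 yaw -7.1 size 46 44 [315. 180.]
white xy 0.4912 0.3268 yaw 40.8 size 32 32 [445. 197.]
white xy 0.432 0.3275 yaw -3.1 size 37 37 [447. 152.]
0.67 ((490.99310302734375, 322.7996826171875), (210.2180938720703, 120.09234619140625), 4.495145320892334)
```

View pics/w4.png

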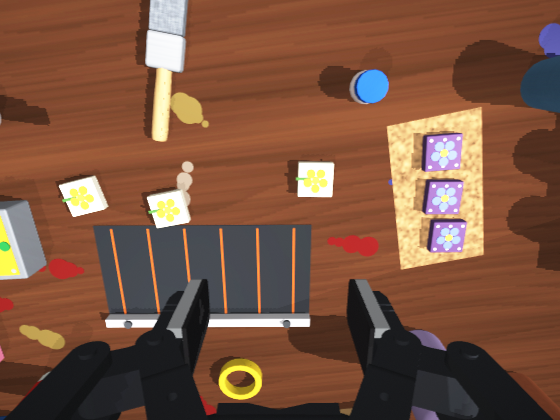

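The wrist view shows all three violets well inside the cork at (443,152), (443,197) and (447,236). Creams are at (84,196), (169,209) and (315,180), and the mat is empty. Next, the left cream.

>>> servo_tool([
  {"translation":[-9.5,24.5,40],"rot":[0,0,0],"grip":62},
  {"translation":[-9.5,24.5,40],"rot":[0,0,0],"grip":62},
  {"translation":[0,0,40],"rot":[0,0,0],"grip":62},
  {"translation":[0,0,40],"rot":[0,0,0],"grip":62},
  {"translation":[0,0,40],"rot":[0,0,0],"grip":62},
  {"translation":[0,0,40],"rot":[0,0,0],"grip":62},
  {"translation":[0,0,40],"rot":[0,0,0],"grip":62},
  {"translation":[0,0,0],"rot":[0,0,0],"grip":62},
  {"translation":[0,0,0],"rot":[0,0,0],"grip":62},
])

```text
time: 22.95
eef_pos: [0.4474, 0.1586, 0.0452]
tcp_rot: [[-0.993, 0.118, -0.003], [0.118, 0.993, -0.001], [0.003, -0.001, -1.0]]
contact_force: [0.5, -0.8, 0.8]
width: 0.0618
finger_force: 0.0
```

>>> servo_tool([
  {"translation":[0,-1,20],"rot":[0,0,0],"grip":62},
  {"translation":[0,0,15],"rot":[0,0,0],"grip":62},
  {"translation":[0,0,5],"rot":[0,0,0],"grip":62},
  {"translation":[0,0,0],"rot":[0,0,0],"grip":38},
  {"translation":[0,0,0],"rot":[0,0,0],"grip":38},
  {"translation":[0,0,0],"rot":[0,0,0],"grip":38},
  {"translation":[0,0,0],"rot":[0,0,0],"grip":38},
])

```text
time: 23.65
eef_pos: [0.4497, 0.1578, 0.0074]
tcp_rot: [[-0.993, 0.12, 0.003], [0.12, 0.993, 0.001], [-0.003, 0.002, -1.0]]
contact_force: [-0.2, 1.0, 6.9]
width: 0.0451
finger_force: 31.4
```

>>> servo_tool([
  {"translation":[-20,-9,0],"rot":[0,0,0],"grip":38},
  {"translation":[-22,-10,0],"rot":[0,0,0],"grip":38},
  {"translation":[-22,-10,0],"rot":[0,0,0],"grip":38},
  {"translation":[-22,-10,0],"rot":[0,0,0],"grip":38},
  {"translation":[-22,-10,0],"rot":[0,0,0],"grip":38},
  {"translation":[-22,-10,0],"rot":[0,0,0],"grip":38},
  {"translation":[-20,-9,0],"rot":[0,0,0],"grip":38},
  {"translation":[-10,0,0],"rot":[0,0,0],"grip":38},
  {"translation":[-5,0,0],"rot":[0,0,0],"grip":38},
  {"translation":[0,0,0],"rot":[0,0,0],"grip":38},
])

```text
time: 24.65
eef_pos: [0.6049, 0.0694, 0.0074]
tcp_rot: [[-0.993, 0.12, 0.001], [0.12, 0.993, -0.0], [-0.001, -0.0, -1.0]]
contact_force: [-1.7, -1.0, 6.0]
width: 0.045
finger_force: 31.4
```

>>> servo_tool([
  {"translation":[-2,0,0],"rot":[0,0,0],"grip":38},
  {"translation":[-2,0,0],"rot":[0,0,0],"grip":38},
  {"translation":[-2,0,0],"rot":[0,0,0],"grip":38},
  {"translation":[-2,0,0],"rot":[0,0,0],"grip":38},
  {"translation":[-2,0,0],"rot":[0,0,0],"grip":38},
  {"translation":[-2,0,0],"rot":[0,0,0],"grip":38},
  {"translation":[-2,0,0],"rot":[0,0,0],"grip":38},
  {"translation":[-2,0,0],"rot":[0,0,0],"grip":38},
])

```text
time: 25.45
eef_pos: [0.6192, 0.0683, 0.0074]
tcp_rot: [[-0.993, 0.119, -0.001], [0.119, 0.993, 0.001], [0.001, 0.001, -1.0]]
contact_force: [-5.6, 1.4, 7.8]
width: 0.0447
finger_force: 31.6
```

>>> servo_tool([
  {"translation":[-2,0,0],"rot":[0,0,0],"grip":38},
  {"translation":[-2,0,0],"rot":[0,0,0],"grip":38},
  {"translation":[0,0,0],"rot":[0,0,0],"grip":38},
])

```text
time: 25.75
eef_pos: [0.6236, 0.0678, 0.0075]
tcp_rot: [[-0.993, 0.12, -0.0], [0.12, 0.993, 0.001], [0.0, 0.001, -1.0]]
contact_force: [-4.0, 0.5, 7.4]
width: 0.0444
finger_force: 31.5
```

>>> servo_tool([
  {"translation":[-2,0,0],"rot":[0,0,0],"grip":38},
  {"translation":[-2,0,0],"rot":[0,0,0],"grip":38},
  {"translation":[-2,0,0],"rot":[0,0,0],"grip":38},
])

```text
time: 26.05
eef_pos: [0.6292, 0.0671, 0.0075]
tcp_rot: [[-0.993, 0.119, -0.001], [0.119, 0.993, 0.001], [0.001, 0.001, -1.0]]
contact_force: [-3.9, 0.7, 8.1]
width: 0.045
finger_force: 31.6
```

```bash
python3 - <<'E'
from h import *
s=monitor.sense(); print(s['eef_pos'],s['contact_force'],s['width'])
d=snap('side'); plaques(d); cv2.imwrite('pics/s5.png',cv2.resize(cv2.cvtColor(d['frame'][140:270,220:390],cv2.COLOR_RGB2BGR),None,fx=4,fy=4,interpolation=2))
E
```

```text
[0.62917458 0.06711895 0.00746901] [-3.94527942  0.67974798  8.13680517] 0.044981665946615075
violet xy 0.4196 0.3097 yaw -44.5 size 34 56 [194. 167.]
white xy 0.4334 -0.1562 yaw 7.2 size 48 48 [303. 281.]
white xy 0.6253 0.0775 yaw 27.1 size 59 42 [304. 185.]
white xy 0.4352 0.3265 yaw -0.9 size 43 43 [196. 161.]
```

View pics/s5.png

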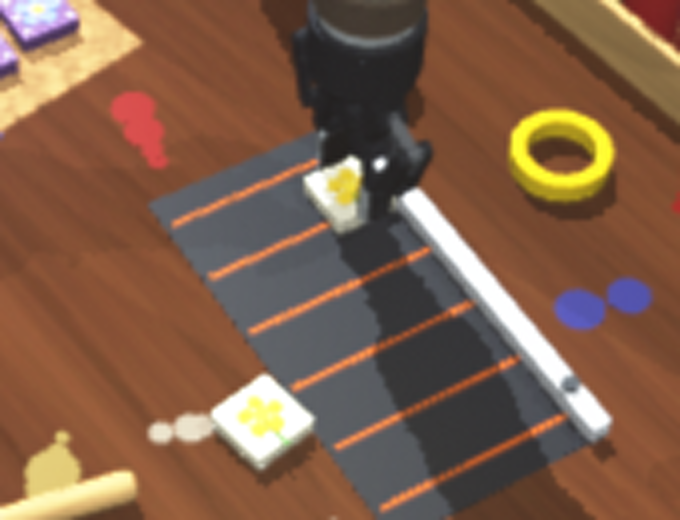

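The plaque at crop (340,190) seems to lag the fingers, which have slid along it. I'll release, back off and look from the wrist.

>>> servo_tool([
  {"translation":[0,0,0],"rot":[0,0,0],"grip":62},
  {"translation":[0,0,0],"rot":[0,0,0],"grip":62},
  {"translation":[0,0,-30],"rot":[0,0,0],"grip":62},
  {"translation":[0,0,-40],"rot":[0,0,0],"grip":62},
  {"translation":[40,0,-40],"rot":[0,0,0],"grip":62},
  {"translation":[45,0,-30],"rot":[0,0,0],"grip":30},
  {"translation":[0,0,0],"rot":[0,0,0],"grip":30},
  {"translation":[0,0,0],"rot":[0,0,0],"grip":30},
])

```text
time: 26.9
eef_pos: [0.5537, 0.0762, 0.1401]
tcp_rot: [[-0.993, 0.119, 0.003], [0.119, 0.993, 0.0], [-0.003, 0.001, -1.0]]
contact_force: [0.1, 0.0, 0.1]
width: 0.03
finger_force: 0.0
```

```bash
python3 - <<'E'
from h import *
s=monitor.sense(); print(s['eef_pos'],s['time'],s['tcp_rot'].round(3).tolist())
d=snap('wrist'); plaques(d); cv2.imwrite('pics/w6.png',cv2.cvtColor(d['frame'],cv2.COLOR_RGB2BGR))
E
```

```text
[0.5536899  0.07618108 0.14005217] 26.9 [[-0.993, 0.119, 0.003], [0.119, 0.993, 0.0], [-0.003, 0.001, -1.0]]
white xy 0.4639 -0.0419 yaw 4.0 size 45 51 [102. 111.]
```

View pics/w6.png

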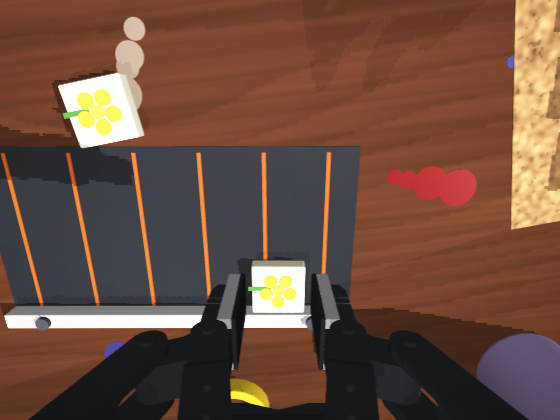

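The plaque sits square at (278,287), with its far edge close to the fence. I'll push it home from behind with nearly shut fingers and feel for the stop.

>>> servo_tool([
  {"translation":[0,0,40],"rot":[0,0,0],"grip":12},
  {"translation":[0,0,40],"rot":[0,0,0],"grip":12},
  {"translation":[0,0,40],"rot":[0,0,0],"grip":12},
  {"translation":[0,0,13],"rot":[0,0,0],"grip":12},
  {"translation":[-10,0,0],"rot":[0,0,0],"grip":12},
  {"translation":[-10,0,0],"rot":[0,0,0],"grip":12},
  {"translation":[-6,0,0],"rot":[0,0,0],"grip":12},
  {"translation":[-4,0,0],"rot":[0,0,0],"grip":12},
  {"translation":[-2,0,0],"rot":[0,0,0],"grip":12},
  {"translation":[-2,0,0],"rot":[0,0,0],"grip":12},
])

```text
time: 27.95
eef_pos: [0.5874, 0.0719, 0.0062]
tcp_rot: [[-0.993, 0.12, 0.0], [0.12, 0.993, 0.0], [-0.0, 0.0, -1.0]]
contact_force: [-0.8, -0.7, -0.3]
width: 0.0119
finger_force: 0.0
```

>>> servo_tool([
  {"translation":[-2,0,0],"rot":[0,0,0],"grip":12},
  {"translation":[-2,0,0],"rot":[0,0,0],"grip":12},
  {"translation":[-2,0,0],"rot":[0,0,0],"grip":12},
])

```text
time: 28.25
eef_pos: [0.5931, 0.0712, 0.006]
tcp_rot: [[-0.993, 0.12, -0.0], [0.12, 0.993, -0.0], [0.0, -0.0, -1.0]]
contact_force: [0.7, 0.7, -0.6]
width: 0.0124
finger_force: 0.0
```

>>> servo_tool([
  {"translation":[-2,0,0],"rot":[0,0,0],"grip":12},
  {"translation":[-2,0,0],"rot":[0,0,0],"grip":12},
])

```text
time: 28.45
eef_pos: [0.5953, 0.0709, 0.0057]
tcp_rot: [[-0.993, 0.119, -0.004], [0.119, 0.993, 0.0], [0.004, -0.0, -1.0]]
contact_force: [-6.4, 1.5, 4.8]
width: 0.012
finger_force: 3.7
```

>>> servo_tool([
  {"translation":[-2,0,0],"rot":[0,0,0],"grip":12},
  {"translation":[-1,0,0],"rot":[0,0,0],"grip":12},
])

```text
time: 28.65
eef_pos: [0.5953, 0.0708, 0.0052]
tcp_rot: [[-0.993, 0.119, -0.01], [0.119, 0.993, 0.001], [0.01, -0.0, -1.0]]
contact_force: [-12.7, 1.5, 9.8]
width: 0.012
finger_force: 6.1
```

It is home: the force rises to 13 N with no motion, TCP n≈0.583. Next, the middle cream.

>>> servo_tool([
  {"translation":[15,0,0],"rot":[0,0,0],"grip":12},
  {"translation":[20,0,-10],"rot":[0,0,0],"grip":30},
  {"translation":[0,0,-30],"rot":[0,0,0],"grip":62},
  {"translation":[0,0,-20],"rot":[0,0,0],"grip":62},
  {"translation":[20,-33,0],"rot":[0,0,0],"grip":62},
  {"translation":[21,-33,0],"rot":[0,0,0],"grip":62},
  {"translation":[20,-32,0],"rot":[0,0,0],"grip":62},
  {"translation":[20,-32,0],"rot":[0,0,0],"grip":62},
  {"translation":[0,0,0],"rot":[0,0,-5.3],"grip":62},
  {"translation":[0,0,0],"rot":[0,0,-5.3],"grip":62},
  {"translation":[0,0,0],"rot":[0,0,0],"grip":62},
])

```text
time: 29.75
eef_pos: [0.4696, -0.0453, 0.0662]
tcp_rot: [[-0.998, -0.064, 0.001], [-0.064, 0.998, -0.0], [-0.001, -0.0, -1.0]]
contact_force: [-0.1, -0.1, -0.8]
width: 0.0619
finger_force: 0.0
```

```bash
python3 - <<'E'
from h import *
s=monitor.sense(); print(s['eef_pos'],s['time'],s['tcp_rot'].round(3).tolist())
d=snap('side'); plaques(d); print(); d=snap('top'); plaques(d)
E
```

```text
[ 0.46960672 -0.04526788  0.06621883] 29.75 [[-0.998, -0.064, 0.001], [-0.064, 0.998, -0.0], [-0.001, -0.0, -1.0]]
violet xy 0.4294 0.3158 yaw -7.2 size 46 45 [196. 165.]
white xy 0.8653 -0.2456 yaw -36.6 size 33 38 [453. 219.]
white xy 0.434 -0.1567 yaw 7.2 size 45 45 [303. 281.]
white xy 0.4352 0.3277 yaw -2.4 size 41 41 [196. 161.]

violet xy 0.9651 0.0005 yaw -0.7 size 41 54 [279.  49.]
violet xy 0.4302 0.3239 yaw -1.0 size 45 44 [166. 236.]
white xy 0.4927 0.3281 yaw -9.1 size 37 37 [165. 214.]
```

>>> servo_tool([
  {"translation":[3,0,25],"rot":[0,0,0],"grip":62},
  {"translation":[0,0,25],"rot":[0,0,0],"grip":62},
  {"translation":[0,0,12],"rot":[0,0,0],"grip":62},
  {"translation":[0,0,0],"rot":[0,0,0],"grip":38},
  {"translation":[0,0,0],"rot":[0,0,0],"grip":38},
  {"translation":[0,0,0],"rot":[0,0,0],"grip":38},
  {"translation":[0,0,0],"rot":[0,0,0],"grip":38},
])

```text
time: 30.55
eef_pos: [0.4673, -0.045, 0.0047]
tcp_rot: [[-0.998, -0.065, 0.002], [-0.065, 0.998, -0.0], [-0.002, -0.0, -1.0]]
contact_force: [-0.1, 0.7, -1.6]
width: 0.0451
finger_force: 32.2
```

>>> servo_tool([
  {"translation":[-12,4,0],"rot":[0,0,5],"grip":38},
  {"translation":[-20,7,0],"rot":[0,0,5.5],"grip":38},
  {"translation":[-20,8,0],"rot":[0,0,0],"grip":38},
  {"translation":[-20,8,0],"rot":[0,0,0],"grip":38},
  {"translation":[-20,8,0],"rot":[0,0,0],"grip":38},
  {"translation":[-12,5,0],"rot":[0,0,0],"grip":38},
  {"translation":[-10,0,0],"rot":[0,0,0],"grip":38},
  {"translation":[-10,0,0],"rot":[0,0,0],"grip":38},
  {"translation":[0,0,0],"rot":[0,0,0],"grip":38},
])

```text
time: 31.45
eef_pos: [0.5944, -0.0161, 0.0043]
tcp_rot: [[-0.993, 0.118, 0.002], [0.118, 0.993, -0.0], [-0.002, -0.0, -1.0]]
contact_force: [0.1, 0.5, -0.8]
width: 0.0456
finger_force: 32.2
```

>>> servo_tool([
  {"translation":[-5,0,0],"rot":[0,0,0],"grip":38},
  {"translation":[-5,0,0],"rot":[0,0,0],"grip":38},
  {"translation":[-5,0,0],"rot":[0,0,0],"grip":38},
  {"translation":[0,0,0],"rot":[0,0,0],"grip":38},
  {"translation":[0,0,0],"rot":[0,0,0],"grip":62},
  {"translation":[0,0,0],"rot":[0,0,0],"grip":62},
  {"translation":[0,0,-30],"rot":[0,0,0],"grip":62},
  {"translation":[10,0,-20],"rot":[0,0,0],"grip":40},
  {"translation":[45,0,0],"rot":[0,0,0],"grip":12},
  {"translation":[0,0,0],"rot":[0,0,0],"grip":12},
  {"translation":[0,0,30],"rot":[0,0,0],"grip":12},
  {"translation":[0,0,18],"rot":[0,0,0],"grip":12},
])

```text
time: 32.65
eef_pos: [0.5523, -0.0109, 0.0053]
tcp_rot: [[-0.993, 0.118, -0.0], [0.118, 0.993, 0.0], [0.0, -0.0, -1.0]]
contact_force: [-0.5, -0.6, -0.5]
width: 0.0123
finger_force: 0.0
```

>>> servo_tool([
  {"translation":[-6,0,0],"rot":[0,0,0],"grip":12},
  {"translation":[-6,0,0],"rot":[0,0,0],"grip":12},
  {"translation":[-4,0,0],"rot":[0,0,0],"grip":12},
  {"translation":[-3,0,0],"rot":[0,0,0],"grip":12},
  {"translation":[-2,0,0],"rot":[0,0,0],"grip":12},
  {"translation":[-2,0,0],"rot":[0,0,0],"grip":12},
])

```text
time: 33.25
eef_pos: [0.5763, -0.0137, 0.0063]
tcp_rot: [[-0.993, 0.118, 0.0], [0.118, 0.993, 0.0], [-0.0, 0.0, -1.0]]
contact_force: [-1.3, 0.6, 0.6]
width: 0.0118
finger_force: 0.4
```

>>> servo_tool([
  {"translation":[-2,0,0],"rot":[0,0,0],"grip":12},
  {"translation":[-2,0,0],"rot":[0,0,0],"grip":12},
  {"translation":[-2,0,0],"rot":[0,0,0],"grip":12},
  {"translation":[-2,0,0],"rot":[0,0,0],"grip":12},
  {"translation":[-2,0,0],"rot":[0,0,0],"grip":12},
  {"translation":[-1,0,0],"rot":[0,0,0],"grip":12},
])

```text
time: 33.85
eef_pos: [0.5852, -0.0148, 0.0055]
tcp_rot: [[-0.993, 0.118, -0.004], [0.118, 0.993, 0.0], [0.004, -0.0, -1.0]]
contact_force: [-6.6, 0.9, 4.4]
width: 0.012
finger_force: 3.4
```

>>> servo_tool([
  {"translation":[-2,0,0],"rot":[0,0,0],"grip":12},
  {"translation":[-1,0,0],"rot":[0,0,0],"grip":12},
])

```text
time: 34.05
eef_pos: [0.5852, -0.0149, 0.0051]
tcp_rot: [[-0.993, 0.118, -0.01], [0.118, 0.993, 0.001], [0.01, -0.0, -1.0]]
contact_force: [-12.9, 1.5, 8.7]
width: 0.0121
finger_force: 6.3
```

Home again at the same n≈0.583. Next, the last cream.

>>> servo_tool([
  {"translation":[15,0,0],"rot":[0,0,0],"grip":12},
  {"translation":[18,0,-10],"rot":[0,0,0],"grip":30},
  {"translation":[0,0,-30],"rot":[0,0,0],"grip":62},
  {"translation":[0,0,-20],"rot":[0,0,0],"grip":62},
  {"translation":[20,-31.5,0],"rot":[0,0,0],"grip":62},
  {"translation":[20,-31.5,0],"rot":[0,0,0],"grip":62},
  {"translation":[20,-31.5,0],"rot":[0,0,0],"grip":62},
  {"translation":[20,-31.5,0],"rot":[0,0,0],"grip":62},
  {"translation":[20,-31.5,0],"rot":[0,0,0],"grip":62},
  {"translation":[0,0,0],"rot":[0,0,-6.9],"grip":62},
  {"translation":[0,0,0],"rot":[0,0,-6.9],"grip":62},
  {"translation":[0,0,0],"rot":[0,0,0],"grip":62},
])

```text
time: 35.25
eef_pos: [0.4399, -0.1568, 0.0662]
tcp_rot: [[-0.993, -0.121, 0.002], [-0.121, 0.993, -0.001], [-0.001, -0.001, -1.0]]
contact_force: [-0.3, 0.4, 0.0]
width: 0.0619
finger_force: 0.0
```

```bash
python3 - <<'E'
from h import *
s=monitor.sense(); print(s['eef_pos'],s['time'],s['tcp_rot'].round(3).tolist())
d=snap('side'); plaques(d)
E
```

```text
[ 0.43986249 -0.15677521  0.0662212 ] 35.25 [[-0.993, -0.121, 0.002], [-0.121, 0.993, -0.001], [-0.001, -0.001, -1.0]]
violet xy 0.4294 0.3146 yaw -11.9 size 45 46 [196. 165.]
white xy 0.8653 -0.2456 yaw -36.6 size 33 38 [453. 219.]
white xy 0.4337 -0.1559 yaw 5.6 size 47 47 [303. 281.]
white xy 0.2745 -0.0009 yaw -16.8 size 37 38 [211. 271.]
white xy 0.4345 0.328 yaw -0.3 size 40 40 [196. 161.]
white xy 0.4961 0.3306 yaw -6.3 size 41 41 [213. 151.]
```

>>> servo_tool([
  {"translation":[4,0,25],"rot":[0,0,0],"grip":62},
  {"translation":[0,0,25],"rot":[0,0,0],"grip":62},
  {"translation":[0,0,12],"rot":[0,0,0],"grip":62},
  {"translation":[0,0,0],"rot":[0,0,0],"grip":38},
  {"translation":[0,0,0],"rot":[0,0,0],"grip":38},
  {"translation":[0,0,0],"rot":[0,0,0],"grip":38},
  {"translation":[0,0,0],"rot":[0,0,0],"grip":38},
])

```text
time: 36.0
eef_pos: [0.4363, -0.1568, 0.0047]
tcp_rot: [[-0.993, -0.122, 0.002], [-0.122, 0.993, -0.001], [-0.002, -0.001, -1.0]]
contact_force: [-0.5, 0.3, -0.1]
width: 0.045
finger_force: 32.2
```

>>> servo_tool([
  {"translation":[-14,9,0],"rot":[0,0,4.6],"grip":38},
  {"translation":[-20,11,0],"rot":[0,0,4.6],"grip":38},
  {"translation":[-20,10,0],"rot":[0,0,4.6],"grip":38},
  {"translation":[-20,10,0],"rot":[0,0,0],"grip":38},
  {"translation":[-20,10,0],"rot":[0,0,0],"grip":38},
  {"translation":[-20,6,0],"rot":[0,0,0],"grip":38},
  {"translation":[-12,0,0],"rot":[0,0,0],"grip":38},
  {"translation":[-10,0,0],"rot":[0,0,0],"grip":38},
  {"translation":[0,0,0],"rot":[0,0,0],"grip":38},
])

```text
time: 36.9
eef_pos: [0.5742, -0.109, 0.0044]
tcp_rot: [[-0.993, 0.118, 0.002], [0.118, 0.993, -0.0], [-0.002, -0.0, -1.0]]
contact_force: [-1.0, 0.8, -0.3]
width: 0.0455
finger_force: 32.2
```

>>> servo_tool([
  {"translation":[-8,0,0],"rot":[0,0,0],"grip":38},
  {"translation":[-8,0,0],"rot":[0,0,0],"grip":38},
  {"translation":[-8,0,0],"rot":[0,0,0],"grip":38},
  {"translation":[0,0,0],"rot":[0,0,0],"grip":38},
  {"translation":[0,0,0],"rot":[0,0,0],"grip":62},
  {"translation":[0,0,0],"rot":[0,0,0],"grip":62},
  {"translation":[0,0,-30],"rot":[0,0,0],"grip":62},
  {"translation":[10,0,-20],"rot":[0,0,0],"grip":40},
  {"translation":[45,0,0],"rot":[0,0,0],"grip":12},
  {"translation":[0,0,0],"rot":[0,0,0],"grip":12},
  {"translation":[0,0,30],"rot":[0,0,0],"grip":12},
  {"translation":[0,0,18],"rot":[0,0,0],"grip":12},
])

```text
time: 38.1
eef_pos: [0.5405, -0.1049, 0.0052]
tcp_rot: [[-0.993, 0.118, -0.001], [0.118, 0.993, 0.0], [0.001, 0.0, -1.0]]
contact_force: [-0.6, 0.3, -0.4]
width: 0.0121
finger_force: 0.0
```

>>> servo_tool([
  {"translation":[-6,0,0],"rot":[0,0,0],"grip":12},
  {"translation":[-6,0,0],"rot":[0,0,0],"grip":12},
  {"translation":[-5,0,0],"rot":[0,0,0],"grip":12},
  {"translation":[-4,0,0],"rot":[0,0,0],"grip":12},
  {"translation":[-2,0,0],"rot":[0,0,0],"grip":12},
  {"translation":[-2,0,0],"rot":[0,0,0],"grip":12},
  {"translation":[-2,0,0],"rot":[0,0,0],"grip":12},
])

```text
time: 38.8
eef_pos: [0.5687, -0.1082, 0.0061]
tcp_rot: [[-0.993, 0.118, -0.0], [0.118, 0.993, 0.0], [0.0, 0.0, -1.0]]
contact_force: [-0.3, 0.1, 0.9]
width: 0.0118
finger_force: 0.2
```

>>> servo_tool([
  {"translation":[-2,0,0],"rot":[0,0,0],"grip":12},
  {"translation":[-2,0,0],"rot":[0,0,0],"grip":12},
  {"translation":[-2,0,0],"rot":[0,0,0],"grip":12},
])

```text
time: 39.1
eef_pos: [0.5741, -0.1089, 0.0058]
tcp_rot: [[-0.993, 0.118, -0.001], [0.118, 0.993, 0.0], [0.001, -0.0, -1.0]]
contact_force: [-3.9, 0.7, 2.0]
width: 0.012
finger_force: 2.3
```

>>> servo_tool([
  {"translation":[-2,0,0],"rot":[0,0,0],"grip":12},
  {"translation":[-2,0,0],"rot":[0,0,0],"grip":12},
])

```text
time: 39.3
eef_pos: [0.5741, -0.1089, 0.0052]
tcp_rot: [[-0.993, 0.118, -0.009], [0.118, 0.993, 0.001], [0.009, 0.0, -1.0]]
contact_force: [-12.3, 1.1, 8.9]
width: 0.0121
finger_force: 6.2
```

>>> servo_tool([
  {"translation":[15,0,0],"rot":[0,0,0],"grip":12},
  {"translation":[40,0,-20],"rot":[0,0,0],"grip":40},
  {"translation":[30,30,-40],"rot":[0,0,0],"grip":40},
  {"translation":[20,40,-40],"rot":[0,0,0],"grip":40},
  {"translation":[0,40,-40],"rot":[0,0,0],"grip":40},
  {"translation":[0,40,-40],"rot":[0,0,0],"grip":40},
  {"translation":[0,0,-40],"rot":[0,0,0],"grip":40},
  {"translation":[0,0,-20],"rot":[0,0,0],"grip":40},
  {"translation":[0,0,0],"rot":[0,0,0],"grip":40},
])

```text
time: 40.2
eef_pos: [0.4998, 0.0316, 0.2281]
tcp_rot: [[-0.993, 0.117, 0.009], [0.117, 0.993, 0.001], [-0.009, 0.002, -1.0]]
contact_force: [-0.4, 0.6, -0.5]
width: 0.0404
finger_force: 0.0
```

```bash
python3 - <<'E'
from h import *
s=monitor.sense(); print(s['eef_pos'],s['time'],s['tcp_rot'].round(3).tolist())
d=snap('wrist'); save(d,'w7.png'); plaques(d)
E
```

```text
[0.49975059 0.03162375 0.22813134] 40.2 [[-0.993, 0.117, 0.009], [0.117, 0.993, 0.001], [-0.009, 0.002, -1.0]]
```

View pics/w7.png

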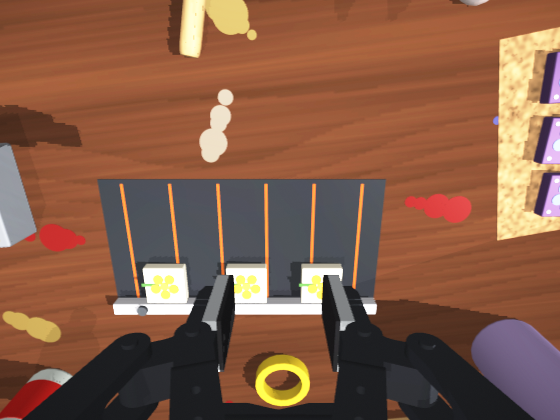

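All three creams sit flush along the fence at (165,285), (247,284) and (321,284), and each push stopped at the same TCP n=0.583. Next I'll turn the isolator back on.

>>> servo_tool([
  {"translation":[-2,-46,0],"rot":[0,0,0],"grip":40},
  {"translation":[-2,-46,0],"rot":[0,0,0],"grip":40},
  {"translation":[-2,-46,0],"rot":[0,0,0],"grip":40},
  {"translation":[-2,-46,0],"rot":[0,0,0],"grip":40},
  {"translation":[-2,-46,0],"rot":[0,0,0],"grip":40},
  {"translation":[-2,-46,0],"rot":[0,0,0],"grip":40},
  {"translation":[-2,-46,0],"rot":[0,0,0],"grip":40},
  {"translation":[0,0,35],"rot":[0,-0.5,-3.4],"grip":40},
  {"translation":[0,0,35],"rot":[0,0,0],"grip":40},
  {"translation":[0,0,0],"rot":[0,0,0],"grip":40},
  {"translation":[0,0,0],"rot":[0,0,0],"grip":40},
])

```text
time: 41.35
eef_pos: [0.4721, -0.29, 0.1528]
tcp_rot: [[-0.998, 0.059, 0.005], [0.059, 0.998, 0.001], [-0.005, 0.002, -1.0]]
contact_force: [0.8, -1.1, 0.5]
width: 0.0401
finger_force: 0.0
```

```bash
python3 - <<'E'
from h import *
s=monitor.sense(); print(s['eef_pos'],s['time'],s['tcp_rot'].round(3).tolist())
d=snap('wrist'); save(d,'w8.png'); print(proj(d,[.4757,-.2904,.085]))
E
```

```text
[ 0.47212879 -0.29000972  0.1527789 ] 41.35 [[-0.998, 0.059, 0.005], [0.059, 0.998, 0.001], [-0.005, 0.002, -1.0]]
[277.64546093 241.42706337]
```

View pics/w8.png

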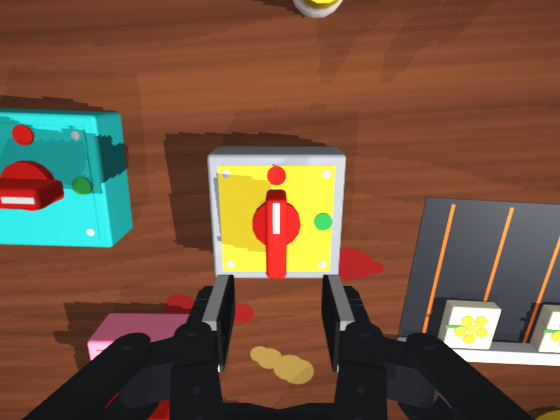

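The bar at (277,232) points to the red dot (277,175), still OFF, and is centred between the fingers. Descend, pinch and turn clockwise.

>>> servo_tool([
  {"translation":[-3.5,0,35],"rot":[0,0,0],"grip":40},
  {"translation":[0,0,35],"rot":[0,0,0],"grip":40},
  {"translation":[0,0,19],"rot":[0,0,0],"grip":40},
  {"translation":[0,0,6],"rot":[0,0,0],"grip":40},
  {"translation":[0,0,0],"rot":[0,0,0],"grip":5},
  {"translation":[0,0,0],"rot":[0,0,0],"grip":5},
  {"translation":[0,0,0],"rot":[0,0,0],"grip":5},
  {"translation":[0,0,0],"rot":[0,0,0],"grip":5},
], grip_force=50)

```text
time: 42.2
eef_pos: [0.4792, -0.2916, 0.0614]
tcp_rot: [[-0.998, 0.059, 0.012], [0.059, 0.998, -0.003], [-0.013, -0.002, -1.0]]
contact_force: [-0.1, 1.0, 6.2]
width: 0.0131
finger_force: 51.5
```

>>> servo_tool([
  {"translation":[0,0,0],"rot":[0,0,8],"grip":5},
  {"translation":[0,0,0],"rot":[0,0,8],"grip":5},
  {"translation":[0,0,0],"rot":[0,0,8],"grip":5},
  {"translation":[0,0,0],"rot":[0,0,8],"grip":5},
  {"translation":[0,0,0],"rot":[0,0,8],"grip":5},
  {"translation":[0,0,0],"rot":[0,0,8],"grip":5},
  {"translation":[0,0,0],"rot":[0,0,8],"grip":5},
  {"translation":[0,0,0],"rot":[0,0,8],"grip":5},
  {"translation":[0,0,0],"rot":[0,0,8],"grip":5},
  {"translation":[0,0,0],"rot":[0,0,8],"grip":5},
  {"translation":[0,0,0],"rot":[0,0,8],"grip":5},
  {"translation":[0,0,0],"rot":[0,0,0],"grip":5},
])

```text
time: 43.4
eef_pos: [0.4762, -0.2943, 0.0614]
tcp_rot: [[0.029, 1.0, 0.007], [1.0, -0.029, -0.009], [-0.008, 0.007, -1.0]]
contact_force: [-6.1, -4.9, 8.8]
width: 0.0131
finger_force: 52.1
```

>>> servo_tool([
  {"translation":[0,0,0],"rot":[0,0,0],"grip":45},
  {"translation":[0,0,0],"rot":[0,0,0],"grip":45},
  {"translation":[0,0,0],"rot":[0,0,0],"grip":45},
  {"translation":[0,0,-40],"rot":[0,0,0],"grip":45},
  {"translation":[0,0,-40],"rot":[0,0,0],"grip":45},
  {"translation":[0,0,-40],"rot":[0,0,0],"grip":45},
  {"translation":[0,0,-40],"rot":[0,0,0],"grip":45},
  {"translation":[0,0,-40],"rot":[0,0,0],"grip":45},
  {"translation":[0,0,0],"rot":[0,0,0],"grip":45},
  {"translation":[0,0,0],"rot":[0,0,0],"grip":45},
])

```text
time: 44.4
eef_pos: [0.4767, -0.2907, 0.2603]
tcp_rot: [[0.023, 1.0, 0.011], [1.0, -0.023, -0.002], [-0.002, 0.011, -1.0]]
contact_force: [0.3, 0.0, -0.6]
width: 0.0446
finger_force: 0.0
```

```bash
python3 - <<'E'
from h import *
s=monitor.sense(); print(s['eef_pos'],s['time'],s['tcp_rot'].round(3).tolist())
d=snap('wrist'); t=snap('top'); s=snap('side')
print(proj(d,[.4757,-.2904,.085]))
a=cv2.resize(d['frame'],(400,300)); c=cv2.resize(s['frame'],(400,300)); b=cv2.resize(t['frame'][130:270,130:350],(800,300)) if 0 else cv2.resize(t['frame'][130:270,130:350],(472,300))
im=np.zeros((600,800,3),np.uint8); im[:300,:400]=a; im[:300,400:]=c; im[300:,:472]=b
cv2.imwrite('pics/fin.png',im[...,::-1]); plaques(s); print(); plaques(t)
E
```

```text
[ 0.47667929 -0.29066782  0.26028964] 44.4 [[0.023, 1.0, 0.011], [1.0, -0.023, -0.002], [-0.002, 0.011, -1.0]]
[275.40724386 192.31766957]
violet xy 0.4312 0.3232 yaw -0.9 size 46 46 [195. 163.]
white xy 0.8668 -0.2461 yaw 41.8 size 33 31 [454. 219.]
white xy 0.567 -0.1172 yaw -6.9 size 44 46 [335. 243.]
white xy 0.2746 -0.0005 yaw -18.0 size 36 35 [211. 271.]

violet xy 0.968 0.0004 yaw -0.7 size 41 48 [279.  48.]
violet xy 0.4302 0.3241 yaw -1.0 size 45 44 [166. 236.]
white xy 0.5649 -0.1152 yaw -6.7 size 45 45 [323. 185.]
white xy 0.2653 -0.0014 yaw -16.9 size 38 48 [284. 294.]
```

View pics/fin.png

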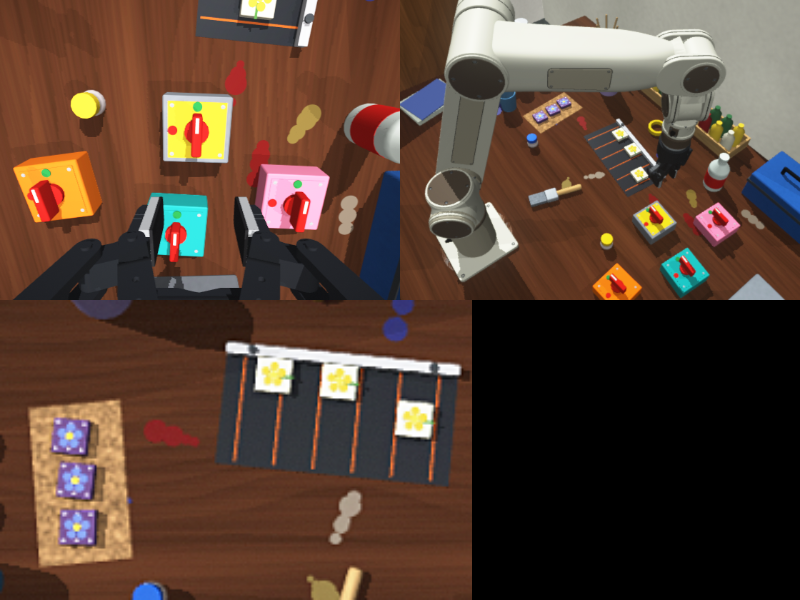

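The isolator is ON again, but the right cream has been knocked about 5 cm off the fence, to (0.566,-0.116). The others and the violets are fine. The rule is isolator on only when all are in place, so I'll switch it off, push the plaque home, then switch on again.

>>> servo_tool([
  {"translation":[0,0,40],"rot":[0.6,0,2],"grip":40},
  {"translation":[0,-1,40],"rot":[0,0,0],"grip":40},
  {"translation":[0,0,40],"rot":[0,0,0],"grip":40},
  {"translation":[0,0,40],"rot":[0,0,0],"grip":40},
  {"translation":[0,0,30],"rot":[0,0,0],"grip":40},
  {"translation":[0,0,11],"rot":[0,0,0],"grip":40},
  {"translation":[0,0,0],"rot":[0,0,0],"grip":5},
  {"translation":[0,0,0],"rot":[0,0,0],"grip":5},
  {"translation":[0,0,0],"rot":[0,0,0],"grip":5},
  {"translation":[0,0,0],"rot":[0,0,0],"grip":5},
])

```text
time: 45.55
eef_pos: [0.4761, -0.2906, 0.0583]
tcp_rot: [[0.059, 0.998, 0.0], [0.998, -0.059, -0.0], [-0.0, 0.0, -1.0]]
contact_force: [5.0, 0.5, -7.6]
width: 0.0133
finger_force: 51.7
```

>>> servo_tool([
  {"translation":[0,0,0],"rot":[0,0,-8],"grip":5},
  {"translation":[0,0,0],"rot":[0,0,-8],"grip":5},
  {"translation":[0,0,0],"rot":[0,0,-8],"grip":5},
  {"translation":[0,0,0],"rot":[0,0,-8],"grip":5},
  {"translation":[0,0,0],"rot":[0,0,-8],"grip":5},
  {"translation":[0,0,0],"rot":[0,0,-8],"grip":5},
  {"translation":[0,0,0],"rot":[0,0,-8],"grip":5},
  {"translation":[0,0,0],"rot":[0,0,-8],"grip":5},
  {"translation":[0,0,0],"rot":[0,0,-8],"grip":5},
  {"translation":[0,0,0],"rot":[0,0,-8],"grip":5},
  {"translation":[0,0,0],"rot":[0,0,-8],"grip":5},
  {"translation":[0,0,0],"rot":[0,0,0],"grip":5},
])

```text
time: 46.75
eef_pos: [0.4753, -0.2914, 0.0583]
tcp_rot: [[-0.996, 0.094, -0.001], [0.094, 0.996, -0.002], [0.001, -0.002, -1.0]]
contact_force: [4.1, -2.7, -8.6]
width: 0.0137
finger_force: 51.7
```

>>> servo_tool([
  {"translation":[0,0,0],"rot":[0,0,0],"grip":45},
  {"translation":[0,0,0],"rot":[0,0,0],"grip":45},
  {"translation":[0,0,0],"rot":[0,0,0],"grip":45},
  {"translation":[0,0,-40],"rot":[0,0,0],"grip":45},
  {"translation":[0,0,-40],"rot":[0,0,0],"grip":45},
  {"translation":[0,0,0],"rot":[0,0,0],"grip":45},
])

```text
time: 47.35
eef_pos: [0.4786, -0.2928, 0.1449]
tcp_rot: [[-0.995, 0.095, 0.008], [0.095, 0.996, -0.007], [-0.009, -0.006, -1.0]]
contact_force: [1.6, -0.3, 0.8]
width: 0.0452
finger_force: 0.0
```

>>> servo_tool([
  {"translation":[0,0,0],"rot":[0,0,1.4],"grip":12},
  {"translation":[-4.3,46.5,0],"rot":[0,0,0],"grip":12},
  {"translation":[-4.3,46.5,0],"rot":[0,0,0],"grip":12},
  {"translation":[-4.3,46.5,0],"rot":[0,0,0],"grip":12},
  {"translation":[-4.3,46.5,0],"rot":[0,0,0],"grip":12},
  {"translation":[0,0,40],"rot":[0,0,0],"grip":12},
  {"translation":[0,0,40],"rot":[0,0,0],"grip":12},
  {"translation":[0,0,20],"rot":[0,0,0],"grip":12},
  {"translation":[0,0,0],"rot":[0,0,0],"grip":12},
  {"translation":[0,0,0],"rot":[0,0,0],"grip":12},
])

```text
time: 48.35
eef_pos: [0.5131, -0.1078, 0.0374]
tcp_rot: [[-0.993, 0.119, -0.004], [0.119, 0.993, 0.0], [0.004, -0.0, -1.0]]
contact_force: [-0.0, 0.0, 0.1]
width: 0.0123
finger_force: 0.0
```

```bash
python3 - <<'E'
from h import *
s=monitor.sense(); print(s['eef_pos'],s['tcp_rot'].round(3).tolist())
d=snap('side'); plaques(d)
cv2.imwrite('pics/s9.png',cv2.resize(d['frame'][150:345,270:400,::-1],None,fx=3,fy=3))
E
```

```text
[ 0.51305329 -0.10783724  0.0374228 ] [[-0.993, 0.119, -0.004], [0.119, 0.993, 0.0], [0.004, -0.0, -1.0]]
violet xy 0.4294 0.3158 yaw -7.2 size 46 45 [196. 165.]
white xy 0.8653 -0.2456 yaw -36.6 size 33 38 [453. 219.]
white xy 0.5672 -0.1182 yaw -10.6 size 51 47 [335. 243.]
white xy 0.6253 0.0688 yaw -7.5 size 46 39 [306. 187.]
white xy 0.4346 0.3273 yaw -0.9 size 41 42 [196. 161.]
```

View pics/s9.png

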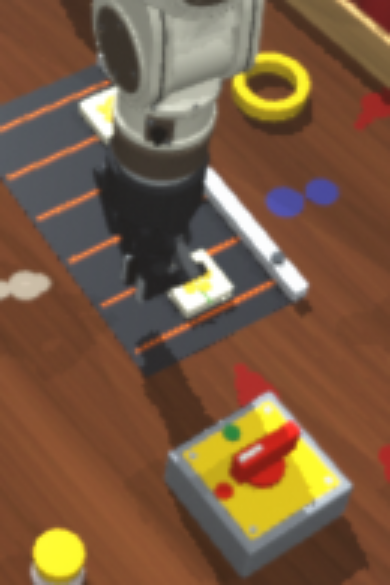

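The isolator is OFF: the pointer end is by the red dot at (224,490). Push the plaque home.

>>> servo_tool([
  {"translation":[0,-2,20],"rot":[0,0,0],"grip":12},
  {"translation":[0,0,11],"rot":[0,0,0],"grip":12},
  {"translation":[-8,0,0],"rot":[0,0,0],"grip":12},
  {"translation":[-6,0,0],"rot":[0,0,0],"grip":12},
  {"translation":[-6,0,0],"rot":[0,0,0],"grip":12},
  {"translation":[-6,0,0],"rot":[0,0,0],"grip":12},
  {"translation":[-6,0,0],"rot":[0,0,0],"grip":12},
  {"translation":[-6,0,0],"rot":[0,0,0],"grip":12},
  {"translation":[-6,0,0],"rot":[0,0,0],"grip":12},
  {"translation":[-6,0,0],"rot":[0,0,0],"grip":12},
  {"translation":[-3,0,0],"rot":[0,0,0],"grip":12},
])

```text
time: 49.5
eef_pos: [0.5671, -0.1163, 0.007]
tcp_rot: [[-0.993, 0.118, -0.001], [0.118, 0.993, -0.0], [0.001, -0.001, -1.0]]
contact_force: [-0.5, 0.3, -0.2]
width: 0.012
finger_force: 0.2
```

>>> servo_tool([
  {"translation":[-2,0,0],"rot":[0,0,0],"grip":12},
  {"translation":[-2,0,0],"rot":[0,0,0],"grip":12},
  {"translation":[-2,0,0],"rot":[0,0,0],"grip":12},
  {"translation":[-1,0,0],"rot":[0,0,0],"grip":12},
])

```text
time: 49.9
eef_pos: [0.5731, -0.1171, 0.007]
tcp_rot: [[-0.993, 0.118, -0.002], [0.118, 0.993, -0.0], [0.002, -0.001, -1.0]]
contact_force: [-2.1, 1.2, 1.2]
width: 0.0119
finger_force: 0.9
```

>>> servo_tool([
  {"translation":[-2,0,0],"rot":[0,0,0],"grip":12},
  {"translation":[-2,0,0],"rot":[0,0,0],"grip":12},
  {"translation":[-2,0,0],"rot":[0,0,0],"grip":12},
])

```text
time: 50.2
eef_pos: [0.5732, -0.117, 0.0062]
tcp_rot: [[-0.993, 0.118, -0.014], [0.118, 0.993, 0.001], [0.014, -0.001, -1.0]]
contact_force: [-14.6, 1.0, 10.3]
width: 0.012
finger_force: 7.9
```

>>> servo_tool([
  {"translation":[15,0,0],"rot":[0,0,0],"grip":12},
  {"translation":[40,0,-20],"rot":[0,0,0],"grip":40},
  {"translation":[30,30,-40],"rot":[0,0,0],"grip":40},
  {"translation":[0,40,-40],"rot":[0,0,0],"grip":40},
  {"translation":[0,40,-40],"rot":[0,0,0],"grip":40},
  {"translation":[0,0,-40],"rot":[0,0,0],"grip":40},
  {"translation":[0,0,-20],"rot":[0,0,0],"grip":40},
  {"translation":[0,0,0],"rot":[0,0,0],"grip":40},
])

```text
time: 51.0
eef_pos: [0.5135, -0.012, 0.1962]
tcp_rot: [[-0.993, 0.117, 0.007], [0.117, 0.993, -0.001], [-0.007, 0.0, -1.0]]
contact_force: [0.9, 0.3, 0.2]
width: 0.0403
finger_force: 0.0
```

```bash
cat > chk.py <<'E'
from h import *
import sys
# cream plaque positions: white tops segmented on saturation incl. yellow, fence excluded via n<.632
def chk(d):
    hsv=cv2.cvtColor(d['frame'],cv2.COLOR_RGB2HSV); H,S,V=[hsv[...,i].astype(int) for i in range(3)]
    m=((H>18)&(H<35)&(S>90)&(V>150)).astype(np.uint8)
    n,l,st,ce=cv2.connectedComponentsWithStats(cv2.morphologyEx(m,cv2.MORPH_CLOSE,np.ones((5,5))))
    for i in range(1,n):
        p=at(d,ce[i],.014); N=.993*p[0]-.118*p[1]; T=.118*p[0]+.993*p[1]
        if st[i,4]>20 and .5<N<.64 and -.12<T<.22: print('flower n %.4f t %.4f'%(N,T),st[i,4],ce[i].round(0))
s=monitor.sense(); print(s['eef_pos'],s['time'],s['tcp_rot'].round(3).tolist())
for c in sys.argv[1:]: d=snap(c); print(c); chk(d)
E
python3 chk.py wrist side
```

```text
[ 0.51351648 -0.01198497  0.19615234] 51.0 [[-0.993, 0.117, 0.007], [0.117, 0.993, -0.001], [-0.007, 0.0, -1.0]]
wrist
flower n 0.6146 t -0.0494 521 [184. 286.]
flower n 0.6147 t 0.0538 517 [283. 286.]
flower n 0.6144 t 0.1409 500 [366. 286.]
side
flower n 0.6178 t 0.1408 65 [308. 186.]
flower n 0.6181 t 0.0543 74 [326. 208.]
flower n 0.6180 t -0.0491 84 [348. 236.]
```

All three flowers are at n=0.6145 ±0.0002, flush. Isolator on again.

>>> servo_tool([
  {"translation":[0.8,-46.8,0],"rot":[0,0,0],"grip":40},
  {"translation":[0.8,-46.8,0],"rot":[0,0,0],"grip":40},
  {"translation":[0.8,-46.8,0],"rot":[0,0,0],"grip":40},
  {"translation":[0.8,-46.8,0],"rot":[0,0,0],"grip":40},
  {"translation":[0.8,-46.8,0],"rot":[0,0,0],"grip":40},
  {"translation":[0.8,-46.8,0],"rot":[0,0,0],"grip":40},
  {"translation":[0,0,35],"rot":[0,0.4,-3.4],"grip":40},
  {"translation":[0,0,15],"rot":[0,0,0],"grip":40},
  {"translation":[0,0,0],"rot":[0,0,0],"grip":40},
  {"translation":[0,0,0],"rot":[0,0,0],"grip":40},
])

```text
time: 52.1
eef_pos: [0.4717, -0.2904, 0.1409]
tcp_rot: [[-0.998, 0.059, -0.011], [0.059, 0.998, 0.002], [0.012, 0.001, -1.0]]
contact_force: [0.5, 0.4, 0.1]
width: 0.0399
finger_force: 0.0
```

>>> servo_tool([
  {"translation":[-4,0,35],"rot":[0,-0.6,0],"grip":40},
  {"translation":[0,0,30],"rot":[0,0,0],"grip":40},
  {"translation":[0,0,17],"rot":[0,0,0],"grip":40},
  {"translation":[0,0,0],"rot":[0,0,0],"grip":40},
  {"translation":[0,0,0],"rot":[0,0,0],"grip":5},
  {"translation":[0,0,0],"rot":[0,0,0],"grip":5},
  {"translation":[0,0,0],"rot":[0,0,0],"grip":5},
  {"translation":[0,0,0],"rot":[0,0,0],"grip":5},
])

```text
time: 52.9
eef_pos: [0.4779, -0.2916, 0.0623]
tcp_rot: [[-0.998, 0.059, 0.005], [0.059, 0.998, -0.002], [-0.005, -0.002, -1.0]]
contact_force: [-0.0, 2.2, 5.7]
width: 0.013
finger_force: 51.2
```

>>> servo_tool([
  {"translation":[0,0,0],"rot":[0,0,8],"grip":5},
  {"translation":[0,0,0],"rot":[0,0,8],"grip":5},
  {"translation":[0,0,0],"rot":[0,0,8],"grip":5},
  {"translation":[0,0,0],"rot":[0,0,8],"grip":5},
  {"translation":[0,0,0],"rot":[0,0,8],"grip":5},
  {"translation":[0,0,0],"rot":[0,0,8],"grip":5},
  {"translation":[0,0,0],"rot":[0,0,8],"grip":5},
  {"translation":[0,0,0],"rot":[0,0,8],"grip":5},
  {"translation":[0,0,0],"rot":[0,0,8],"grip":5},
  {"translation":[0,0,0],"rot":[0,0,8],"grip":5},
  {"translation":[0,0,0],"rot":[0,0,8],"grip":5},
  {"translation":[0,0,0],"rot":[0,0,0],"grip":5},
])

```text
time: 54.1
eef_pos: [0.4762, -0.2931, 0.0623]
tcp_rot: [[0.028, 1.0, 0.002], [1.0, -0.028, -0.005], [-0.005, 0.002, -1.0]]
contact_force: [-3.2, -2.8, 6.9]
width: 0.0131
finger_force: 51.5
```

>>> servo_tool([
  {"translation":[0,0,0],"rot":[0,0,0],"grip":45},
  {"translation":[0,0,0],"rot":[0,0,0],"grip":45},
  {"translation":[0,0,0],"rot":[0,0,0],"grip":45},
  {"translation":[0,0,-40],"rot":[0,0,0],"grip":45},
  {"translation":[0,0,-40],"rot":[0,0,0],"grip":45},
  {"translation":[0,0,-40],"rot":[0,0,0],"grip":45},
  {"translation":[0,0,-40],"rot":[0,0,0],"grip":45},
  {"translation":[0,0,-40],"rot":[0,0,0],"grip":45},
  {"translation":[0,0,0],"rot":[0,0,0],"grip":45},
  {"translation":[0,0,0],"rot":[0,0,0],"grip":45},
])

```text
time: 55.1
eef_pos: [0.4768, -0.291, 0.2612]
tcp_rot: [[0.024, 1.0, 0.004], [1.0, -0.024, -0.002], [-0.001, 0.004, -1.0]]
contact_force: [-0.3, 0.3, -0.5]
width: 0.0452
finger_force: 0.0
```

```bash
python3 chk.py side top; python3 - <<'E'
from h import *
s=snap('side'); t=snap('top'); plaques(s)
im=np.zeros((420,790,3),np.uint8); im[:,:330]=cv2.resize(s['frame'][280:350,325:380],(330,420)); im[:294,330:]=cv2.resize(t['frame'][130:270,130:350],(460,294))
cv2.imwrite('pics/fin2.png',im[...,::-1])
E
```

```text
[ 0.47676747 -0.29101543  0.26116218] 55.1 [[0.024, 1.0, 0.004], [1.0, -0.024, -0.002], [-0.001, 0.004, -1.0]]
side
flower n 0.6173 t 0.1413 69 [308. 186.]
flower n 0.6178 t 0.0543 76 [325. 208.]
flower n 0.6125 t -0.0437 34 [345. 235.]
top
flower n 0.6156 t 0.1423 82 [257. 164.]
flower n 0.6153 t 0.0551 84 [288. 167.]
flower n 0.6156 t -0.0481 80 [324. 171.]
violet xy 0.4312 0.3232 yaw -0.9 size 46 46 [195. 163.]
white xy 0.8668 -0.2461 yaw 41.8 size 33 31 [454. 219.]
white xy 0.2746 -0.0005 yaw -17.7 size 36 35 [211. 271.]
```

View pics/fin2.png

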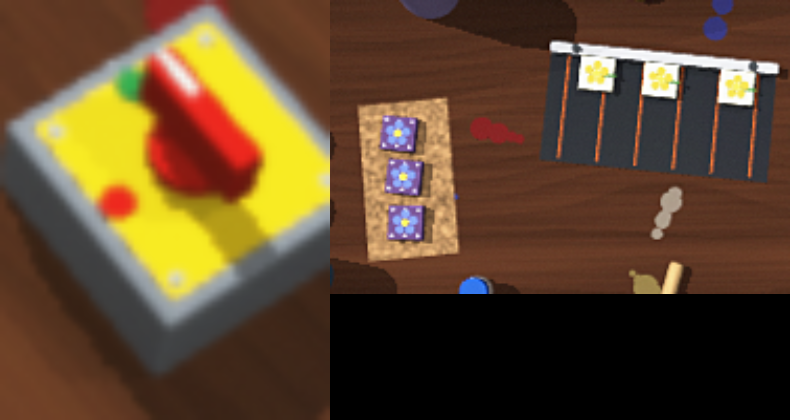

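The pointer is at the green dot (130,82), so the isolator is ON. The top view shows all three creams flush (n=0.6155 each) and the three violets on the cork. Handing in.

```bash
python3 -c "
from plant import hand_in; print(hand_in())"
```

```text
the job is handed in; nothing more can be done
None
```

The job is handed in at about 55 s (verdict not returned). The three violets are on the cork, the three creams are flush against the fence and the isolator is back on. One cream was knocked loose at about the time I first switched the isolator on, so I turned it off, pushed the cream home and turned it on again.

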